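# Empty the castings beaker and tray into the sorting tub

## Robot

A 7-joint arm with a two-finger parallel gripper is mounted at the origin on the work surface. World frame = base frame: x ahead of the robot, y to its left, z up, the work surface at z = 0. Lengths are in mm, angles in degrees, forces in N, time in s.
With the tool pointing down it reaches from about 350 to 900 mm from the base axis. Payload 7.2 kg.
Tool frame: the origin (TCP) lies midway between the tips of the shut fingers; the grasp point (between the pads) lies 19 mm behind it; z points along the fingers, y is the direction in which the jaws open and shut (so a half turn about z gives the same grasp; the last joint's range is limited). The gripper opens to 88 mm and grips with 3 to 60 N. Pads are 20 mm wide; open, the fingers measure 115 mm over their backs; the gripper's body (75 mm by 178 mm) begins 61 mm behind the grasp point.
Start: joints at [-72.491, 23.554, -0.728, 91.456, 0.321, 64.991, -4.71], TCP at [228.232, 581.841, 222.653] pointing down, gripper open.
Joint ranges: [-169.25, 169.25], [-16.82, 113.86], [-84.01, 82.57], [7.8, 145.47], [-59.2, 239.2], [7.22, 106.19], [-163.78, 163.78]. Speed limits (degrees/s): [136.94, 136.94, 172.46, 172.46, 180, 180, 180].

## Interface

Orientations are given as [roll, pitch, yaw] about the fixed x, y, z axes, in that order (R = Rz(yaw) Ry(pitch) Rx(roll)).
In Python, from cell import ctrl, eyes, job gives the robot as it stands.
- The arm moves only by the tool carry_out, never from a script. Its argument "deltas" is a list that holds one entry, the list of rows, each a list of 7 numbers: the finger opening in mm, from 0 to 87.8, then the shift along the world's x, y, z in units of 25 mm (1.0 is 25 mm), then the turn, a rotation vector about the world's x, y, z in units of 6 degrees (1.0 is 6 degrees). In form: [[[claw, dx, dy, dz, rx, ry, rz], ...]]. A call has 1 to 20 rows; each row is the pose to reach, as a shift and turn from the pose measured when the call began; what a row does not reach only later rows make up. A row lasts 1/8 s, in which the tool goes at most 62.5 mm and 10.7 degrees, less where a joint would pass 70% of its speed; a pose out of reach is approached as far as the arm can. A call with a gripper value outside its range is refused whole. The fingers move at their own pace and stop on an object; "force" is the grip in N (left out, the last holds). Time passes only in rows, so rows that repeat a pose let the fingers close. It gives the time, the measured TCP pose, the force and the opening at its end, in the units of the state.
- ctrl.state(): the state, without advancing time (a new reading comes with each control period).
- eyes.capture(name): name is "scene" or "top" or "wrist"; returns a dict with "color" (400x640x3 uint8, red, green, blue), "fx", "fy", "cx", "cy" (pixels), "R" (3x3) and "t" (3): a world point X has camera coordinates R X + t; the wrist camera has in their place "mount" (4x4, takes a point from camera to tool coordinates, whose origin is the TCP and whose axes are the flange's). Camera axes: x right, y down, z forward; pixel columns grow to the right and rows downward; lengths in mm; the calibration is good to about 2 mm. A picture is of the moment at which its call begins: read the wrist's pose just before it. There is no depth.
- job.close_job(): hands the job in, once; it reports no verdict.
The state is a dict: "clock": time; "joint_positions": joint angles; "qvel": joint speeds; "effort": joint torques, N m; "tool_pos": TCP position; "tool_rot": TCP orientation; "ft_force": force on the tool from outside, world axes, zero at the start; "torque": the same for the moment, N m; "gripper_width": opening from 0.0 (shut) to 1.0 (fully open).
Only numpy, scipy, OpenCV 4.12 (cv2) and the standard library are available. Lean on these libraries where they do the work, as an engineer would, in place of code of your own. Each camera call takes 0.05 s, during which the arm holds its last target.

## Task

Gather the rough castings in the grey sorting tub: first tip the steel beaker over the tub until its three brass balls have dropped in, and stand the empty beaker upright, wholly on the round green mat. Then pick up the small aluminium tray by its black handle, tip it over the tub so that its three copper discs slide off into it, and lay the empty tray flat back down on the bench. Leave the jar, bottle, jug and mallet where they are.

Things in the scene. Friction and masses are not known exactly. Their poses are not given: they have to be found in the camera images.
- tub: Fixed grey open-topped rectangular tub, 180 mm along its x, 200 mm along its y, 65 mm high, walls and floor 5 mm thick. Origin: centre of its underside, on the bench. z up.
- beaker: Loose round steel beaker, open top, no handle, 100 mm tall, flaring straight from 54 mm outer diameter at the foot to 68 mm at the rim, wall 4 mm, floor 5 mm thick; 0.11 to 0.22 kg empty. Origin: centre of its underside; z along its axis towards the mouth. It starts upright on the bench with the three balls in its lower 60 mm.
- beaker_rim (a point): Centre of the beaker's mouth, 100 mm above its underside; axes as the beaker's.
- mat: Fixed round green mat, 110 mm diameter, 4 mm thick. Origin: centre of its underside, on the bench.
- tray: Loose aluminium hand tray, 130 mm along its x, 104 mm along its y, floor 4 mm thick, walls to 26 mm height at both sides and the rear (+x) end; the front (-x) end is open, without a lip. A black handle stands over it (see tray_grip). 0.2 kg. Origin: centre of its underside; x to the rear, z up. It starts flat on the bench, open end towards the robot (yaw within 0.75 rad of 0).
- tray_grip (a point): Point on the tray's handle, 85 mm above the middle of the underside; axes as the tray's. The handle is a post at the rear end and, from its top, a straight level bar 16 mm wide (y), 16 mm high (z 77 to 93 mm), running forward over the tray from x = +57 to x = -33 mm. Loaded, the tray balances near x = +15 mm, so it can be gripped here across y.
- tray_lip (a point): Middle of the tray's open front edge, at the top of its floor: x = -65 mm, z = 4 mm in the tray's frame. The discs start to slide when the floor slopes 26 to 36 degrees.
- jar: Bystander: loose squat amber jar with a black cap, 50 mm diameter, 75 mm tall, its axis 85 to 97 mm from that of the beaker, on the robot side of it. Origin: centre of its underside.
- bottle: Bystander: loose green glass bottle with a white cap, 54 mm diameter, 150 mm tall, its axis 110 to 127 mm from the middle of the tray, in front of its open end. Origin: centre of its underside.
- jug: Bystander: loose white ceramic mug, 86 mm diameter, 110 mm tall, with a handle that reaches 80 mm from its axis on its +y side. Origin: centre of its underside.
- mallet: Bystander: loose hammer lying beyond the tub, 240 mm long along its x, head 26 mm high and about 90 mm wide. Origin: middle of its length, on the bench.
- ball1: Brass ball casting 1, 26 mm diameter, loose, starts in the beaker. Origin: its centre. It rolls.
- ball2: Brass ball casting 2, 26 mm diameter, loose, starts in the beaker. Origin: its centre. It rolls.
- ball3: Brass ball casting 3, 26 mm diameter, loose, starts in the beaker. Origin: its centre. It rolls.
- disc1: Copper disc casting 1, 34 mm diameter, 16 mm thick with a 5 mm boss on top, loose, starts lying flat on the tray. Origin: centre of its underside.
- disc2: Copper disc casting 2, 34 mm diameter, 16 mm thick with a 5 mm boss on top, loose, starts lying flat on the tray. Origin: centre of its underside.
- disc3: Copper disc casting 3, 34 mm diameter, 16 mm thick with a 5 mm boss on top, loose, starts lying flat on the tray. Origin: centre of its underside.
There are look-alikes about, which are no part of the job. Leave any red look-alike of the tray alone.

How it is judged:
By the outcome, as a careful person would: the job done as asked, in the order asked, and still so for the second after the job is handed in, with the robot touching nothing.
It also fails if it takes over 69 s, if anything falls off the work surface, if the arm or the gripper's body presses on something with over 40 N, if the wrist force passes 120 N, or if a joint passes its speed limit or range.

## Working session

There is one attempt and no reset: what is moved stays moved. The work goes in short steps, Python scripts to look and compute and a tool call to move; the robot and the scene stay as the last step left them, time stands still between calls to the robot, and variables do not carry over. Pictures are saved under pics/ and viewed, and the job is handed in when it is done.

Besides the shell and the picture viewer there is one more tool, called after "Call:" as a command line: name --argument value ..., lists and objects as JSON in quotes. carry_out: Moves the arm, as the interface text tells. Its arguments: {"type":"object","properties":{"deltas":{"type":"array","items":{"type":"array","items":{"type":"array","items":{"type":"number"}}}},"force":{"type":"number"}},"required":["deltas"]}

```bash
ls; mkdir -p pics; python3 - <<'E'
from cell import ctrl, eyes, job
import cv2
print(ctrl.state())
for n in ("scene","top","wrist"):
    c=eyes.capture(n); cv2.imwrite(f"pics/{n}0.png",c["color"][:,:,::-1])
    print(n,{k:v for k,v in c.items() if k!="color"})
E
```

```text
pics
{'clock': 0.0, 'joint_positions': array([-72.48818087,  23.59841349,  -0.7302243 ,  91.50606166,
         0.32108977,  64.99012409,  -4.71011801]), 'qvel': array([-0.02181784,  0.07301611,  0.06352857,  0.05760172, -0.06170539,
       -0.01461823,  0.06013645]), 'effort': array([-4.02768837e-04, -5.87959743e+01,  6.42008521e-01, -2.91072482e+01,
       -5.36387879e-02,  1.84438750e-02,  1.71270726e-04]), 'tool_pos': array([228.07648187, 581.33283291, 221.8119679 ]), 'tool_rot': array([-1.79907642e+02,  6.04779533e-03,  1.58583453e+02]), 'ft_force': array([-1.20706488, -0.45640227, -0.45927179]), 'torque': array([ 0.00323485,  0.0317843 , -0.02905505]), 'gripper_width': 1.0024350163828548}
scene {'fx': 372.01490509259395, 'fy': 372.01490509259395, 'cx': 319.78152918067815, 'cy': 199.04608513017118, 'R': array([[-0.82201964,  0.5693206 ,  0.01256078],
       [ 0.46893397,  0.6892603 , -0.55228722],
       [-0.32308614, -0.44810076, -0.83355927]]), 't': array([ 411.01440196, -249.07532647, 1554.17676144])}
top {'fx': 498.81959856468086, 'fy': 498.81959856468086, 'cx': 319.87683530249245, 'cy': 198.36211708839605, 'R': array([[-0.0101223 , -0.9999436 , -0.00321408],
       [-0.98508951,  0.01052389, -0.1717204 ],
       [ 0.17174454,  0.00142795, -0.98514048]]), 't': array([  93.84154606,  554.11396957, 1605.54676905])}
wrist {'fx': 305.06980338698924, 'fy': 305.06980338698924, 'cx': 320.30333001888135, 'cy': 197.08095145794044, 'mount': array([[ 1.09061197e-04, -9.68872417e-01, -2.47560554e-01,
         6.72458201e+01],
       [ 9.99999973e-01,  5.47174015e-05,  2.26397185e-04,
        -4.35261521e-01],
       [-2.05804118e-04, -2.47560572e-01,  9.68872397e-01,
        -1.62165682e+02],
       [ 0.00000000e+00,  0.00000000e+00,  0.00000000e+00,
         1.00000000e+00]])}
```

View pics/scene0.png

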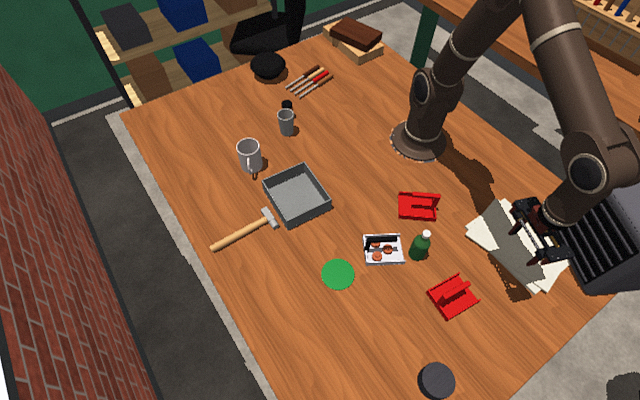

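View pics/top0.png

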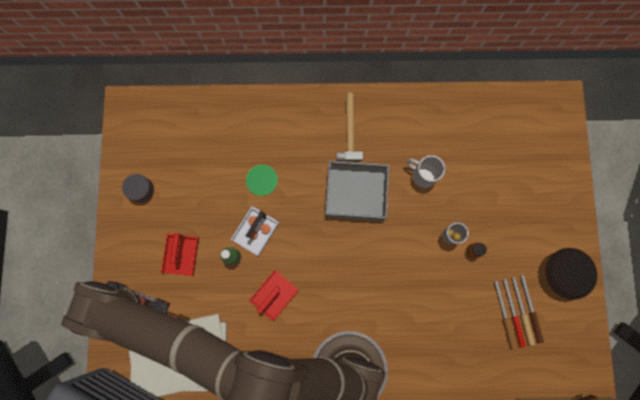

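View pics/wrist0.png

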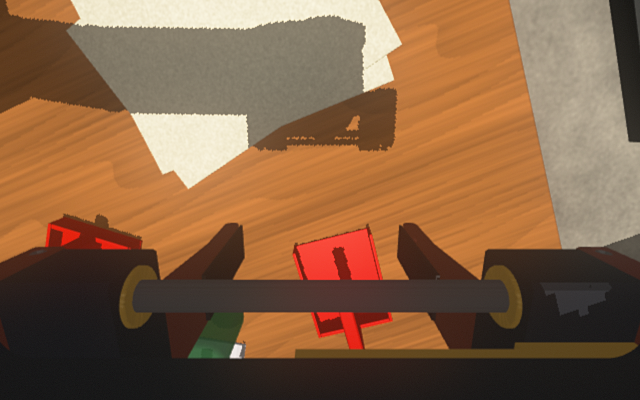

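The top view (up is +x, left is +y) shows these things:
- The beaker, with brass visible inside, is at (456,234), and the jar at (478,252).
- The mug is at (427,171), the tub at (357,192) and the mat at (262,180).
- The aluminium tray, with its copper discs, is at (256,231), and the bottle at (230,257).
- Things that could be mistaken for the beaker: the white mug (427,171), the dark cylinder (137,188) and the jar (478,252).
- Things that could be mistaken for the tray: the red trays at (180,255) and (273,295).

I'll check the choices in enlarged crops.

```bash
cat > h.py <<'E'
import numpy as np, cv2
from cell import ctrl, eyes, job
def ray(c,u,v,z):
    d=c["R"].T@np.array([(u-c["cx"])/c["fx"],(v-c["cy"])/c["fy"],1.]); o=-c["R"].T@c["t"]
    return o+d*(z-o[2])/d[2]
def proj(c,X):
    p=c["R"]@np.asarray(X,float)+c["t"]; return np.array([c["cx"]+c["fx"]*p[0]/p[2],c["cy"]+c["fy"]*p[1]/p[2]])
def crop(img,x0,y0,w,h,s,name):
    cv2.imwrite(name,cv2.resize(img[y0:y0+h,x0:x0+w,::-1],None,fx=s,fy=s,interpolation=cv2.INTER_CUBIC))
E
python3 - <<'E'
from h import *
t=eyes.capture("top")["color"]; s=eyes.capture("scene")["color"]
crop(t,205,150,100,75*1,8,"pics/t_a.png"); 
crop(t,215,195,80,75,8,"pics/t_tray.png"); crop(t,320,150,80,75,8,"pics/t_tub.png"); crop(t,400,145,100,125,6,"pics/t_bk.png")
a=s[95:185,225:315]; 
crop(s,225,95,90,90,6,"pics/s_bk.png"); crop(s,350,220,90,50,8,"pics/s_tray.png")
E
```

```text
(no output)
```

View pics/t_tray.png

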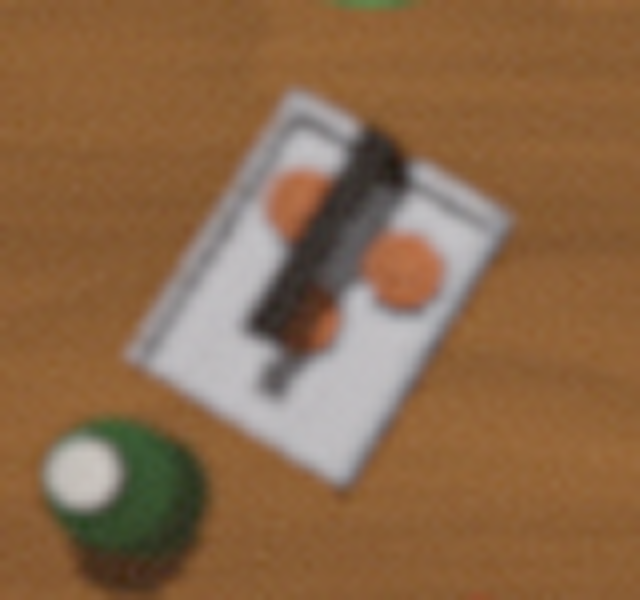

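View pics/t_tub.png

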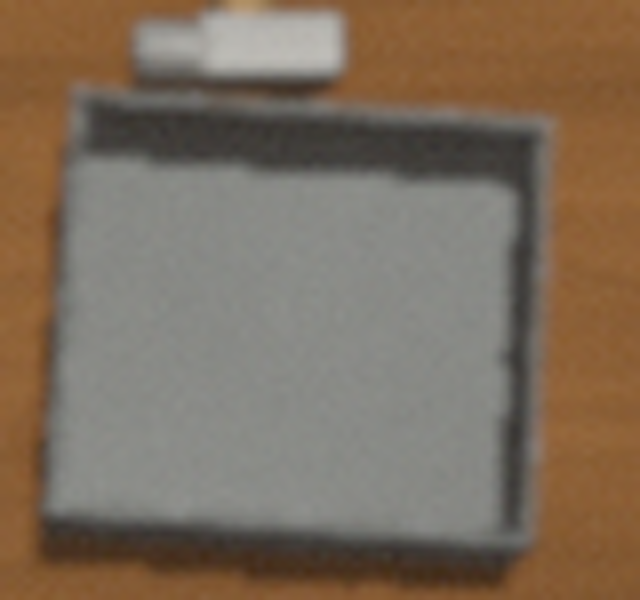

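View pics/t_bk.png

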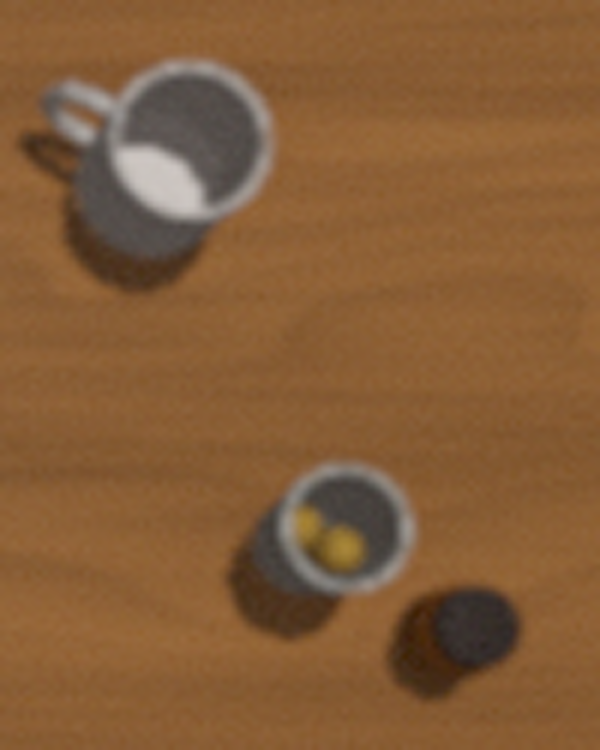

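View pics/s_bk.png

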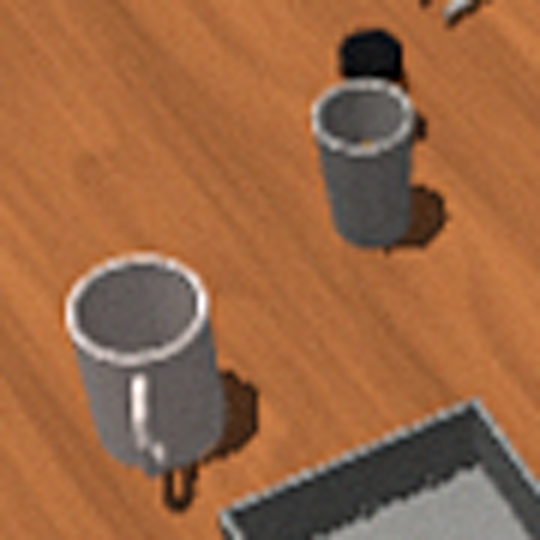

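View pics/s_tray.png

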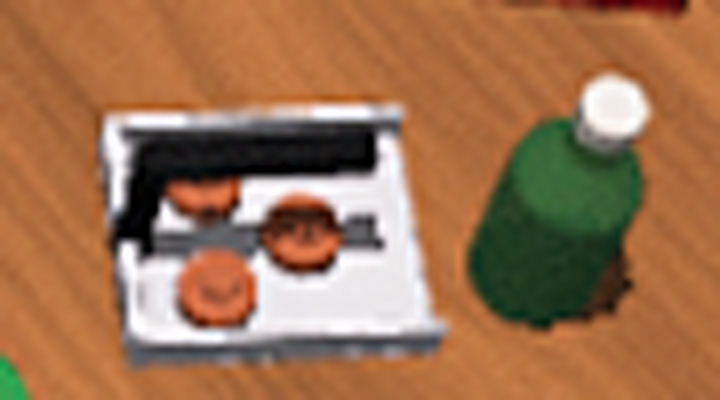

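View pics/t_a.png

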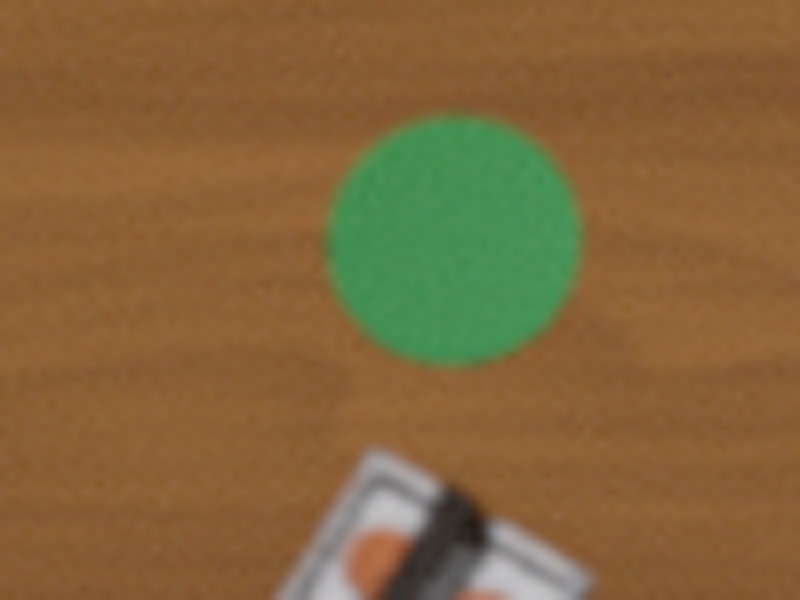

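```bash
python3 - <<'E'
from h import *
np.set_printoptions(precision=1,suppress=True)
c=eyes.capture("top"); s=eyes.capture("scene")
def P(x,y,sc,x0,y0,z,cam=c): return ray(cam,x0+(x+.5)/sc-.5,y0+(y+.5)/sc-.5,z)
print("beaker",P(347,528,6,400,145,100),P(363,117,6,225,95,100,s))
print("beaker foot scene", P(372,243,6,225,95,0,s))
print("mug",P(191,140,6,400,145,110),P(138,307,6,225,95,110,s))
print("jar",P(477,628,6,400,145,75))
for q in [(78,92),(550,122),(525,545),(45,515)]: print("tub",P(*q,8,320,150,65))
for q in [(292,92),(514,218),(345,488),(130,358)]: print("tray",P(*q,8,215,195,26))
print("bar", P(262,328,8,215,195,93),P(385,150,8,215,195,93))
for q in [(100,118),(405,112),(445,328),(130,355)]: print("trayS",P(*q,8,350,220,26,s))
print("barS front top", P(380,150,8,350,220,85,s))
print("mat",P(455,240,8,205,150,4))
print("bottle",P(85,473,8,215,195,150),P(612,100,8,350,220,145,s))
print("mallet head", [P(*q,8,320,150,26) for q in [(135,50),(345,45),(345,80)]])
E
```

```text
beaker [ 431.3 -346.7  100. ] [ 431.6 -344.4  100. ]
beaker foot scene [ 442.  -328.1    0. ]
mug [ 640.  -272.3  110. ] [ 638.9 -271.5  110. ]
jar [ 379.6 -419.7   75. ]
tub [677.6  55.4  65. ]
tub [ 662.7 -140.2   65. ]
tub [ 485.9 -124.    65. ]
tub [500.3  71.2  65. ]
tray [535.2 319.1  26. ]
tray [481.  225.8  26. ]
tray [369.8 295.   26. ]
tray [424.3 384.7  26. ]
bar [429.5 320.2  93. ] [500.5 272.   93. ]
trayS [482.8 228.9  26. ]
trayS [372.7 300.6  26. ]
trayS [426.1 385.5  26. ]
trayS [540.5 321.7  26. ]
barS front top [423.2 325.4  85. ]
mat [630.3 287.8   4. ]
bottle [369.1 378.5 150. ] [364.8 377.  145. ]
mallet head [array([705.6,  30.1,  26. ]), array([706.8, -59.4,  26. ]), array([691.5, -59. ,  26. ])]
```

Call:
carry_out --deltas '[[[87.8,1,-4,1.5,0,0,-1],[87.8,2,-8,3,0,0,-2],[87.8,2.5,-11,4,1,0,-3]]]'

```text
clock: 0.72
tool_pos: [269.6, 409.8, 286.1]
tool_rot: [174.8, -3.1, 140.6]
ft_force: [0.9, -0.7, 1.8]
gripper_width: 0.995
```

```bash
cat >> h.py <<'E'
import json,os
def log():
    s=ctrl.state(); open("log.jsonl","a").write(json.dumps([list(map(float,s["joint_positions"])),list(map(float,s["tool_pos"])),list(map(float,s["tool_rot"])),float(s["clock"])])+"\n")
    print("t",round(s["clock"],2),"q",np.round(s["joint_positions"],1),"p",np.round(s["tool_pos"],1),"r",np.round(s["tool_rot"],1),"F",np.round(s["ft_force"],1),"w",round(s["gripper_width"]*87.8,1))
E
python3 -c "
from h import *
s=[[-72.491, 23.554, -0.728, 91.456, 0.321, 64.991, -4.71],[228.232, 581.841, 222.653],[-179.9076,.00605,158.58],0]
open('log.jsonl','w').write(json.dumps(s)+'\n'); log()"
```

```text
t 0.72 q [-65.    3.6   4.5 108.9  -2.7  61.8  -9. ] p [269.6 409.8 286.1] r [174.8  -3.1 140.6] F [ 0.9 -0.7  1.8] w 87.4
```

Call:
carry_out --deltas '[[[87.8,2,-4,0,0,1,-1],[87.8,4,-8,0,0,3,-2],[87.8,5,-10,0,0,4,-3]]]'

```text
clock: 1.1
tool_pos: [354.1, 241.5, 287.5]
tool_rot: [-166.8, -18.6, 118.9]
ft_force: [0.4, 0.4, 0.0]
gripper_width: 1.002
```

```bash
python3 -c "
from h import *
log()"
```

```text
t 1.1 q [-44.2  10.7  20.8 105.  -20.6  81.4  14. ] p [354.1 241.5 287.5] r [-166.8  -18.6  118.9] F [0.4 0.4 0. ] w 88.0
```

Call:
carry_out --deltas '[[[87.8,0,-4,0,1,0,0],[87.8,0,-7,1,3,0,0],[87.8,0,-9,1,4,0,0]]]'

```text
clock: 1.48
tool_pos: [354.4, 63.7, 307.4]
tool_rot: [178.2, -38.9, 126.3]
ft_force: [1.2, -1.1, -0.8]
gripper_width: 1.001
```

```bash
python3 -c "
from h import *
log()"
```

```text
t 1.48 q [-19.2  11.   32.9 110.4 -30.7  92.1  58.2] p [354.4  63.7 307.4] r [178.2 -38.9 126.3] F [ 1.2 -1.1 -0.8] w 87.9
```

Call:
carry_out --deltas '[[[87.8,1,-2,1,-1,-1,-1],[87.8,3,-2,1,-3,-3,-2],[87.8,3,-2,1,-5,-5,-2]]]'

```text
clock: 1.85
tool_pos: [432.5, 12.7, 333.0]
tool_rot: [171.1, -10.0, 118.1]
ft_force: [-1.7, 0.9, -0.5]
gripper_width: 0.999
```

```bash
python3 -c "
from h import *
log()"
```

```text
t 1.85 q [-28.2  -4.1  29.6 110.7 -11.7  70.2  32.4] p [432.5  12.7 333. ] r [171.1 -10.  118.1] F [-1.7  0.9 -0.5] w 87.7
```

```bash
cat > kin.py <<'E'
import numpy as np, json, itertools
from scipy.spatial.transform import Rotation as Ro
from scipy.optimize import least_squares
def fk(q,p,s):
    b,d1,L1,e1,e2,L2,e3,L3,c,sx,sy=p
    s1,s3,s5,s7=s
    Rz=lambda a:Ro.from_euler('z',a,degrees=True); Ry=lambda a:Ro.from_euler('y',a,degrees=True)
    R=Rz(b+s1*q[0]); P=np.array([0,0,d1])+R.apply([sx,sy,0])
    R=R*Ry(q[1])*Rz(s3*q[2]); P=P+R.apply([e1,0,L1])
    R=R*Ry(q[3]); E=P; P=P+R.apply([e2,0,L2]); W=P; R=R*Rz(s5*q[4])*Ry(q[5]); P=P+R.apply([e3,0,L3]); R=R*Rz(s7*q[6]+c)
    return P,R,W
def load(): return [json.loads(l) for l in open('log.jsonl')]
def fit():
    D=load(); best=None
    for s in itertools.product([1,-1],repeat=4):
      for c0 in (90,-90,0,180):
        def f(p):
            r=[]
            for q,t,o,_ in D:
                P,R,_w=fk(q,p,s); r+=list(P-t); r+=list((R*Ro.from_euler('xyz',o,degrees=True).inv()).as_rotvec()*200)
            r+=list((np.array(p)[[3,4,6]])*.02)+list(np.array(p)[9:]*.5)
            return r
        x=least_squares(f,[0,350,420,0,0,450,0,250,c0,0,0],max_nfev=60)
        if best is None or x.cost<best[0]: best=(x.cost,x.x,s)
    return best
if __name__=="__main__":
    b=fit(); np.set_printoptions(precision=2,suppress=True); print(b)
    json.dump([list(b[1]),list(b[2])],open('kin.json','w'))
    for q,t,o,_ in load():
        P,R,W=fk(q,b[1],b[2]); print(P-t, np.degrees((R*Ro.from_euler('xyz',o,degrees=True).inv()).magnitude()))
E
python3 kin.py
```

```text
(np.float64(103.02745504932084), array([ -3.39, 327.73, 543.05,  -3.65,  49.73, 490.19,   5.36, 351.91,
        86.84,  -6.83, -14.63]), (-1, -1, -1, -1))
[ 2.54 -1.33  0.14] 0.240750999835815
[-4.49 -0.01 -0.44] 0.4136796905090437
[ 1.56  1.14 -0.19] 1.3053266195244533
[ 0.25 -0.03 -1.39] 2.194130961784219
[0.65 3.4  1.88] 0.7943118266415684
```

```bash
cat > ik.py <<'E'
from kin import *
p,s=json.load(open('kin.json'))
LO=np.array([-169.25,-16.82,-84.01,7.8,-59.2,7.22,-163.78])+3; HI=np.array([169.25,113.86,82.57,145.47,239.2,106.19,163.78])-3
def tool(psi,de,roll):
    """tool z heading psi, depression de; roll 0: tool y horizontal with beaker/world up = tool x-side; +180 alt"""
    ps,d=np.radians([psi,de]); z=np.array([np.cos(ps)*np.cos(d),np.sin(ps)*np.cos(d),-np.sin(d)])
    y=np.array([-np.sin(ps),np.cos(ps),0]); x=np.cross(y,z)
    R=Ro.from_matrix(np.array([x,y,z]).T); return Ro.from_rotvec(z*np.radians(roll))*R
def ik(G,R,seeds=None,n=12,rng=np.random.default_rng(0),w=.3):
    """G grasp point"""
    T=np.array(G)+R.apply([0,0,19]); out=[]
    st=list(seeds) if seeds is not None else []
    st+= [rng.uniform(LO,HI) for _ in range(n)]
    for q0 in st:
        f=lambda q:np.r_[(lambda P,Rq,W:np.r_[P-T,(Rq*R.inv()).as_rotvec()*200])(*fk(q,p,s))]
        x=least_squares(f,np.clip(q0,LO+.1,HI-.1),bounds=(LO,HI),max_nfev=60)
        if x.cost<5: out.append(x.x)
    return out
E
cat > srch.py <<'E'
from ik import *
import sys
np.set_printoptions(precision=0,suppress=True)
G=[431,-346,62]
for psi in (-130,-110,-90,-70,-50,-30):
  for de in (15,30,45):
    for roll in (0,180):
      o=ik(G,tool(psi,de,roll),n=6)
      if o:
        for q in o[:2]: print(psi,de,roll,q,"W",fk(q,p,s)[2])
E
time python3 srch.py
```

```text
-130 15 0 [ 17.  62. -17.  92.  65. 101. -75.] W [ 640. -100.  143.]
-130 15 0 [ -5.  61.  13.  92.  46.  84. -64.] W [ 641. -101.  145.]
-130 15 180 [ -7.  61.  15.  92.  45.  83. 116.] W [ 640. -100.  144.]
-130 30 0 [ 27.  56. -27.  96.  66.  93. -74.] W [ 620. -125.  224.]
-130 30 0 [  7.  51.  -1.  97.  51.  78. -66.] W [ 617. -124.  226.]
-130 30 180 [ 36.  61. -41.  96.  74. 102. 103.] W [ 619. -124.  224.]
-130 45 0 [-13.  48.  32. 102.  21.  56. -41.] W [ 587. -167.  295.]
-130 45 0 [ 11.  44.  -0. 101.  44.  67. -59.] W [ 586. -165.  294.]
-130 45 180 [-14.  49.  33. 102.  20.  56. 140.] W [ 587. -167.  295.]
-130 45 180 [ 36.  50. -34. 100.  63.  83. 110.] W [ 588. -165.  293.]
-110 15 0 [ 22.  62. -27. 105.  85. 101. -80.] W [543. -43. 143.]
-110 15 0 [ -5.  57.   5. 106.  66.  77. -75.] W [543. -43. 143.]
-110 15 180 [ 17.  60. -21. 105.  81.  95. 100.] W [541. -42. 142.]
-110 15 180 [-21.  61.  25. 106.  53.  64. 112.] W [544. -43. 143.]
-110 30 0 [  2.  48.   1. 109.  65.  67. -69.] W [533. -74. 224.]
-110 30 0 [ -4.  48.   9. 110.  61.  63. -66.] W [533. -74. 224.]
-1
[... 2884 characters left out ...]
205.  62. -14.] W [ 155. -181.  147.]
-30 15 0 [ 32.  65.  10. 140. 192. 101. -98.] W [ 151. -185.  143.]
-30 15 180 [-17.  97.  51. 141. 163. 100.  19.] W [ 150. -189.  146.]
-30 15 180 [ -8.  87.  45. 141. 169. 103.  32.] W [ 150. -189.  145.]
-30 30 0 [ 86.  62. -46. 140. 183.  59. -45.] W [ 182. -197.  225.]
-30 30 0 [ 98.  75. -59. 140. 176.  59. -23.] W [ 183. -197.  227.]
-30 30 180 [ 34.  48.   7. 142. 194.  71.  84.] W [ 178. -198.  221.]
-30 30 180 [ -6.  68.  51. 142. 196.  83.  41.] W [ 178. -205.  225.]
-30 45 0 [ 71.  39. -36. 137. 171.  34. -60.] W [ 226. -224.  294.]
-30 45 0 [ 75.  41. -41. 137. 166.  35. -53.] W [ 228. -220.  294.]
real	0m43.298s
user	0m43.783s
sys	0m0.108s
```

```bash
cat > srch2.py <<'E'
from ik import *
np.set_printoptions(precision=0,suppress=True)
g=ik([431,-346,55],tool(-90,30,0),n=20)
g=[q for q in g if abs(q[2])<30]
for q in g[:5]: print("grasp",q,"W",fk(q,p,s)[2])
for psi in (-90,-75,-60):
  for de,ro in ((20,0),(20,-60),(15,-135),(10,-145)):
    for q in ik([500,5,175],tool(psi,de,ro),seeds=g[:3],n=0): print("pour",psi,de,ro,q,fk(q,p,s)[2])
for psi in (-90,-75,-60,-45,0,45,90):
  for de in (30,):
    for q in ik([630,288,62],tool(psi,de,0),seeds=g[:3],n=6)[:4]: print("mat",psi,de,q,fk(q,p,s)[2])
E
python3 srch2.py
```

```text
grasp [ 26.  51. -28. 121.  98.  79. -77.] W [432. -55. 217.]
grasp [  4.  46.  -3. 122.  89.  61. -79.] W [432. -55. 217.]
grasp [-21.  50.  26. 122.  77.  41. -76.] W [436. -55. 217.]
grasp [ 23.  49. -24. 121.  96.  76. -78.] W [432. -55. 217.]
pour -90 20 0 [-16.  47. -27. 103.  63. 103. -74.] [499. 318. 286.]
pour -90 20 0 [-20.  47. -22. 102.  61. 101. -73.] [502. 320. 284.]
pour -90 20 0 [-50.  45.  16. 103.  44.  83. -60.] [503. 319. 285.]
pour -90 20 -60 [-22.  46. -19. 102.  59.  99. -12.] [502. 320. 284.]
pour -90 20 -60 [-40.  44.   3. 103.  50.  88.  -5.] [500. 318. 286.]
pour -90 20 -60 [-31.  44.  -8. 103.  55.  93.  -9.] [501. 319. 285.]
pour -90 15 -135 [-37.  47.  -1. 102.  53.  94.  67.] [502. 328. 256.]
pour -90 10 -145 [-31.  50.  -9. 101.  59. 102.  73.] [502. 334. 228.]
pour -75 20 0 [-17.  45. -30. 112.  72.  98. -74.] [421. 310. 284.]
pour -75 20 0 [-54.  41.  16. 113.  54.  74. -63.] [421. 309. 284.]
pour -75 20 0 [-70.  46.  35. 113.  44.  65. -55.] [422. 309. 285.]
pour -75 20 -60 [-25.  42. -20. 112.  68.  92. -13.] [420. 309. 284.]
pour -75 20 -60 [-42. 
[... 1944 characters left out ...]
at -45 30 [-66.  54.  17.  94.  57.  59. -52.] [427. 496. 225.]
mat -45 30 [-31.  59. -32.  93.  88.  88. -60.] [427. 496. 224.]
mat 0 30 [-14.  53. -37. 120. 134.  69. -60.] [339. 291. 225.]
mat 0 30 [-13.  54. -38. 120. 134.  70. -59.] [339. 291. 225.]
mat 0 30 [-20.  51. -30. 120. 133.  66. -64.] [339. 291. 223.]
mat 0 30 [-50.  45.   5. 121. 131.  48. -84.] [339. 289. 224.]
mat 45 30 [  5.  49. -24. 122. 212.  40. -83.] [424.  83. 224.]
mat 45 30 [ 13.  52. -34. 122. 208.  36. -73.] [423.  84. 224.]
mat 45 30 [ 14.  53. -35. 122. 207.  36. -71.] [423.  84. 224.]
mat 45 30 [  7.  49. -26. 122. 211.  39. -81.] [423.  83. 224.]
mat 90 30 [ 42.  89. -77.  95.  32.  41. 160.] [633.   2. 232.]
```

```bash
cat > d.py <<'E'
import sys
from h import *
from ik import *
np.set_printoptions(precision=2,suppress=True)
def delta(G,psi,de,roll,show=True):
    st=ctrl.state(); R=tool(psi,de,roll); T=np.array(G)+R.apply([0,0,19])
    R0=Ro.from_euler('xyz',st["tool_rot"],degrees=True)
    o=ik(G,R,seeds=[st["joint_positions"]],n=0)
    print("dpos",(T-st["tool_pos"])/25,"rot",np.degrees((R*R0.inv()).as_rotvec())/6,"ik",[np.round(q) for q in o])
if __name__=="__main__":
    log()
    for a in sys.argv[1:]:
        v=eval(a); delta(v[:3],*v[3:])
E
python3 kin.py|head -3; python3 d.py "(431,-160,200,-90,20,0)" "(431,-246,95,-90,20,0)" "(431,-346,55,-90,20,0)"
```

```text
(np.float64(103.02745504932084), array([ -3.39, 327.73, 543.05,  -3.65,  49.73, 490.19,   5.36, 351.91,
        86.84,  -6.83, -14.63]), (-1, -1, -1, -1))
[ 2.54 -1.33  0.14] 0.240750999835815
t 1.85 q [-28.2  -4.1  29.6 110.7 -11.7  70.2  32.4] p [432.5  12.7 333. ] r [171.1 -10.  118.1] F [-1.7  0.9 -0.5] w 87.7
dpos [-0.06 -7.62 -5.58] rot [-13.4   -1.89  -4.69] ik [array([-35.,  35.,  13., 121.,  58.,  75., -67.])]
dpos [ -0.06 -11.06  -9.78] rot [-13.4   -1.89  -4.69] ik [array([-66.,  79.,  64., 123.,   4.,  30., -25.])]
dpos [ -0.06 -15.06 -11.38] rot [-13.4   -1.89  -4.69] ik [array([-30.,  60.,  32., 121.,  74.,  44., -83.])]
```

Call:
carry_out --deltas '[[[87.8,0,-0.8,0,-1.3,-0.2,-0.5],[87.8,0,-1.6,0,-2.7,-0.4,-0.9],[87.8,0,-2.4,-0.5,-4,-0.6,-1.4],[87.8,0,-3.2,-1,-5.4,-0.8,-1.9],[87.8,0,-4,-1.5,-6.7,-0.9,-2.3],[87.8,0,-4.8,-2,-8,-1.1,-2.8],[87.8,0,-5.6,-3,-9.4,-1.3,-3.3],[87.8,0,-6.4,-4,-10.7,-1.5,-3.8],[87.8,0,-7.2,-5,-12,-1.7,-4.2],[87.8,0,-7.6,-5.6,-13.4,-1.9,-4.7],[87.8,0,-7.6,-5.6,-13.4,-1.9,-4.7],[87.8,0,-7.6,-5.6,-13.4,-1.9,-4.7],[87.8,0,-7.6,-5.6,-13.4,-1.9,-4.7]]]'

```text
clock: 3.48
tool_pos: [432.9, -177.2, 195.0]
tool_rot: [178.9, 69.7, 89.0]
ft_force: [0.1, 0.0, -0.0]
gripper_width: 1.0
```

```bash
python3 d.py "(431,-246,95,-90,20,0)" "(431,-346,57,-90,20,0)"; python3 kin.py; python3 - <<'E'
from h import *
c=eyes.capture("wrist"); crop(c["color"],0,0,640,400,1.2,"pics/w1.png")
c=eyes.capture("top"); crop(c["color"],300,120,220,200,3.6,"pics/t1.png")
E
```

```text
t 3.48 q [-37.2  32.7  13.7 126.   55.6  74.5 -66.5] p [ 432.9 -177.2  195. ] r [178.9  69.7  89. ] F [ 0.1  0.  -0. ] w 87.8
dpos [-0.08 -3.47 -4.26] rot [-0.05  0.06  0.  ] ik [array([-26.,  49.,  13., 122.,  70.,  63., -79.])]
dpos [-0.08 -7.47 -5.78] rot [-0.05  0.06  0.  ] ik []
(np.float64(239.67553838631605), array([ -1.46, 274.18, 542.48,   9.21,  -5.12, 445.27,   0.63, 364.14,
        88.75,  -7.48, -34.33]), (-1, -1, -1, -1))
[ 1.21 -2.17 -2.61] 0.22760823989929588
[-2.54 -1.81  0.8 ] 0.2552659966074875
[-0.08  3.67 -0.64] 0.5707471151115487
[ 5.59  4.81 -0.03] 0.9244165111668434
[-0.38  0.59  2.43] 0.37859558577405533
[-0.38  0.59  2.43] 0.37859558577405533
[-3.41 -0.07 -2.38] 1.5557683426547635
```

View pics/w1.png

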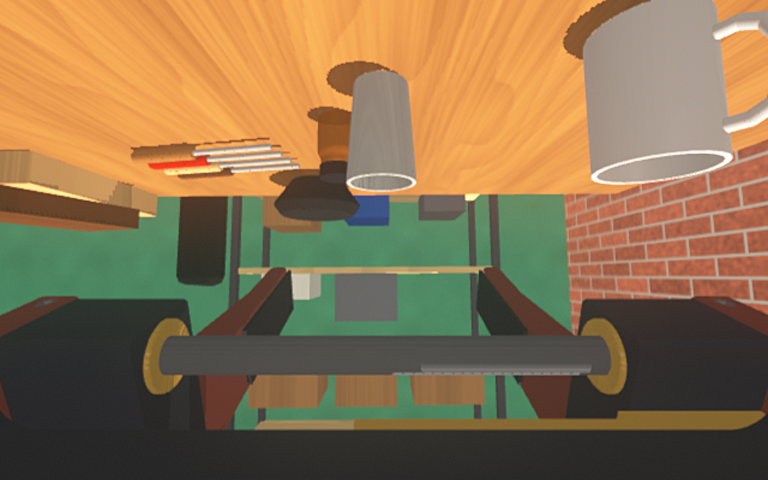

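View pics/t1.png

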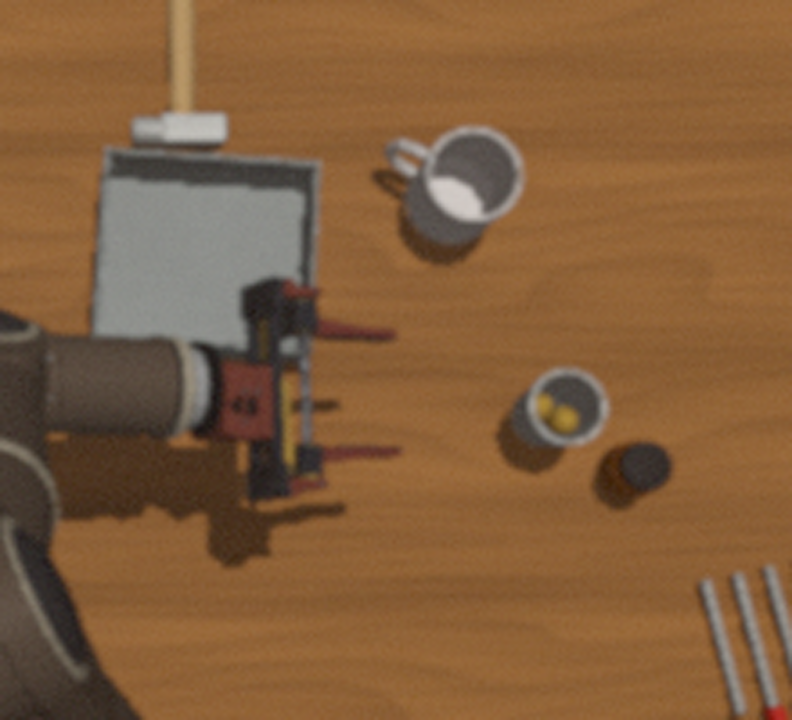

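Call:
carry_out --deltas '[[[87.8,0,-0.7,-1,0,0,0],[87.8,0,-1.4,-2,0,0,0],[87.8,0,-2.1,-3,0,0,0],[87.8,-0.1,-2.8,-3.9,0,0,0],[87.8,-0.1,-3.5,-4.3,0,0,0],[87.8,-0.1,-3.5,-4.3,0,0,0]]]'

```text
clock: 4.32
tool_pos: [430.2, -265.4, 88.3]
tool_rot: [178.6, 69.6, 88.6]
ft_force: [-0.5, 0.1, -0.1]
gripper_width: 1.001
```

```bash
python3 d.py "(431,-346,57,-90,20,0)"; python3 - <<'E'
from h import *
c=eyes.capture("wrist"); crop(c["color"],0,0,640,400,1.2,"pics/w2.png")
E
```

```text
t 4.33 q [-29.3  46.8  16.7 128.9  67.3  60.2 -80.1] p [ 430.2 -265.4   88.3] r [178.6  69.6  88.6] F [-0.5  0.1 -0.1] w 87.9
dpos [ 0.03 -3.94 -1.51] rot [-0.06  0.08  0.02] ik []
```

View pics/w2.png

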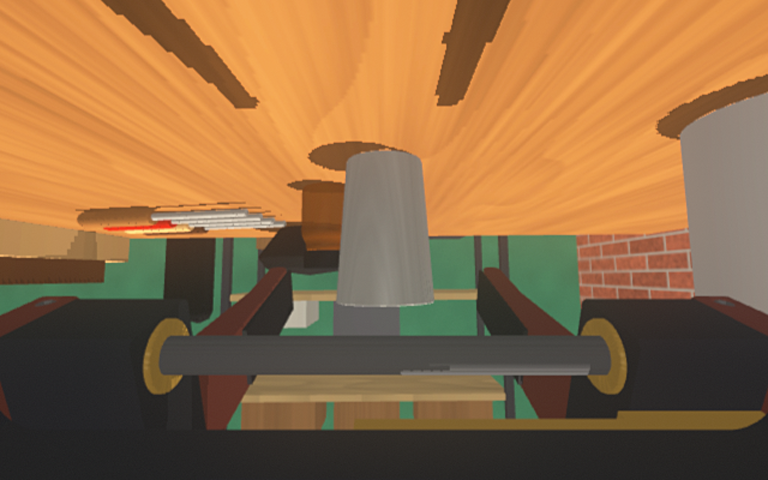

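Call:
carry_out --deltas '[[[87.8,0,-0.8,-0.3,0,0,0],[87.8,0,-1.6,-0.6,0,0,0],[87.8,0,-2.4,-0.9,0,0,0],[87.8,0,-3.1,-1.2,0,0,0],[87.8,0,-3.6,-1.4,0,0,0],[87.8,0,-3.9,-1.5,0,0,0],[87.8,0,-3.9,-1.5,0,0,0]]]'

```text
clock: 5.25
tool_pos: [430.7, -362.1, 51.0]
tool_rot: [178.5, 69.6, 88.5]
ft_force: [-0.8, 0.1, 0.1]
gripper_width: 1.0
```

```bash
python3 d.py "(431,-346,57,-90,20,0)"; python3 - <<'E'
from h import *
c=eyes.capture("scene"); crop(c["color"],210,60,140,130,4.5,"pics/s2.png")
E
```

```text
t 5.25 q [-20.8  53.3  21.6 128.8  81.3  52.6 -87.9] p [ 430.7 -362.1   51. ] r [178.5  69.6  88.5] F [-0.8  0.1  0.1] w 87.8
dpos [ 0.01 -0.07 -0.02] rot [-0.06  0.09  0.02] ik [array([-21.,  52.,  22., 129.,  82.,  53., -88.])]
```

View pics/s2.png

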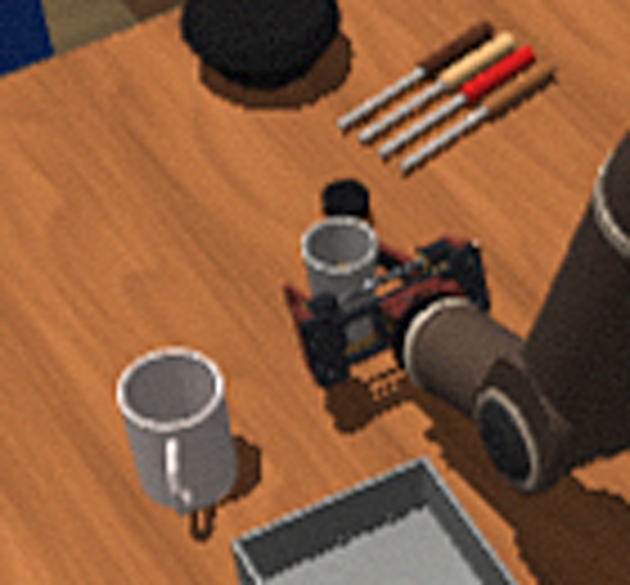

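The fingers straddle the beaker, so I'll close them.

Call:
carry_out --deltas '[[[50,0,0,0,0,0,0],[50,0,0,0,0,0,0],[50,0,0,0,0,0,0],[50,0,0,0,0,0,0],[50,0,0,0,0,0,0],[50,0,0,0,0,0,0]]]' --force 40

```text
clock: 6.05
tool_pos: [430.7, -361.8, 51.0]
tool_rot: [178.5, 69.6, 88.5]
ft_force: [-0.7, 1.2, 2.1]
gripper_width: 0.718
```

Call:
carry_out --deltas '[[[50,0,0,0.3,0,0,0],[50,0,0,0.8,0,0,0],[50,0,0,1.4,0,0,0],[50,0,0,2,0,0,0],[50,0,0,2,0,0,0]]]'

```text
clock: 6.68
tool_pos: [431.0, -361.8, 102.3]
tool_rot: [178.1, 69.6, 88.1]
ft_force: [-0.5, 0.1, -2.9]
gripper_width: 0.715
```

```bash
python3 d.py "(450,-200,160,-90,20,0)" "(482,0,175,-75,20,0)"; python3 - <<'E'
from h import *
c=eyes.capture("scene"); crop(c["color"],210,60,140,130,4.5,"pics/s3.png")
E
```

```text
t 6.67 q [-21.8  46.2  23.2 130.1  79.5  54.  -81.4] p [ 431.  -361.8  102.3] r [178.1  69.6  88.1] F [-0.5  0.1 -2.9] w 62.8
dpos [0.76 5.76 2.05] rot [-0.07  0.11  0.02] ik [array([-40.,  39.,  24., 127.,  59.,  64., -68.])]
dpos [ 2.23 13.78  2.65] rot [-0.08  0.1   2.52] ik [array([-25.,  40., -24., 118.,  64.,  94., -77.])]
```

View pics/s3.png

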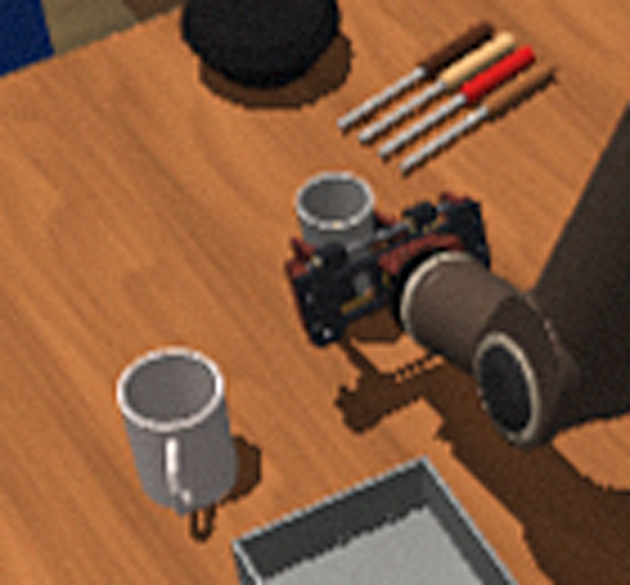

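Call:
carry_out --deltas '[[[50,0.1,0.6,0.6,0,0,0.1],[50,0.3,1.6,1.2,0,0,0.3],[50,0.5,3,1.8,0,0,0.6],[50,0.8,4.5,2.4,0,0,0.9],[50,1,6,2.7,0,0,1.2],[50,1.2,7.5,2.7,0,0,1.5],[50,1.5,9,2.7,0,0,1.8],[50,1.7,10.5,2.7,0,0,2.1],[50,2,12,2.7,0,0,2.3],[50,2.1,13,2.7,0,0,2.4],[50,2.2,13.6,2.7,0,0,2.5],[50,2.2,13.8,2.7,0,0,2.5],[50,2.2,13.8,2.7,0,0,2.5]]]'

```text
clock: 8.35
tool_pos: [485.7, -17.5, 169.2]
tool_rot: [178.3, 69.6, 103.2]
ft_force: [0.1, -0.8, -1.7]
gripper_width: 0.718
```

```bash
python3 d.py "(482,0,170,-75,15,-30)" "(482,0,170,-75,15,-60)" "(482,0,170,-75,15,-90)" "(482,0,170,-75,15,-105)"  "(482,0,170,-75,15,-120)"  "(482,0,170,-75,15,-130)"; python3 - <<'E'
from h import *
c=eyes.capture("top"); crop(c["color"],220,110,220,200,3,"pics/t4.png")
E
```

```text
t 8.35 q [-50.4  37.5   9.3 120.1  54.1  77.  -67.4] p [485.7 -17.5 169.2] r [178.3  69.6 103.2] F [ 0.1 -0.8 -1.7] w 63.1
dpos [ 0.04 -0.01 -0.16] rot [-2.11  4.47  1.54] ik [array([-51.,  41.,   9., 120.,  57.,  80., -42.])]
dpos [ 0.04 -0.01 -0.16] rot [-3.28  9.09  3.06] ik [array([-49.,  41.,   6., 120.,  57.,  81., -12.])]
dpos [ 0.04 -0.01 -0.16] rot [-4.41 13.72  4.58] ik [array([-48.,  41.,   4., 120.,  58.,  82.,  17.])]
dpos [ 0.04 -0.01 -0.16] rot [-4.96 16.04  5.34] ik [array([-47.,  41.,   3., 120.,  58.,  83.,  31.])]
dpos [ 0.04 -0.01 -0.16] rot [-5.49 18.36  6.1 ] ik [array([-46.,  41.,   2., 120.,  59.,  84.,  46.])]
dpos [ 0.04 -0.01 -0.16] rot [-5.84 19.91  6.61] ik [array([-45.,  41.,   1., 120.,  59.,  84.,  56.])]
```

View pics/t4.png

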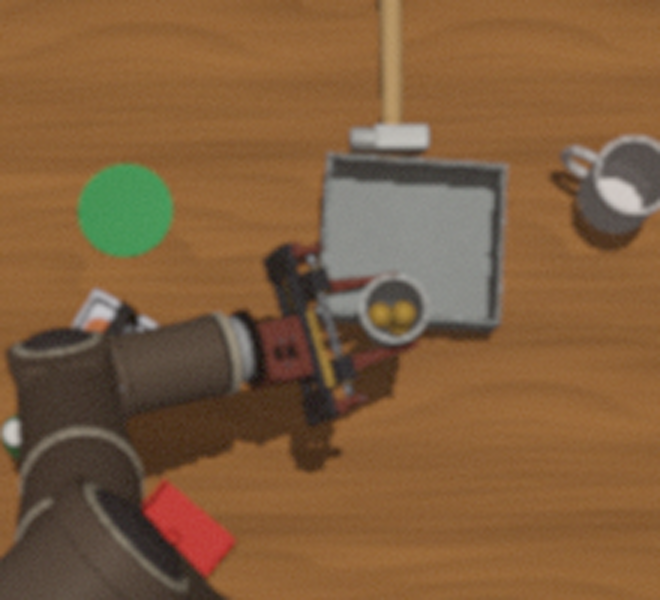

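Call:
carry_out --deltas '[[[50,0,0,0,-1.2,0.8,0.3],[50,0,0,0,-1.5,2.2,0.8],[50,0,0,0,-1.9,3.7,1.2],[50,0,0,0,-2.3,5.2,1.7],[50,0,0,0,-2.7,6.8,2.3],[50,0,0,0,-3.1,8.3,2.8],[50,0,0,0,-3.5,9.8,3.3],[50,0,0,0,-3.9,11.4,3.8],[50,0,0,0,-4.1,12.5,4.2],[50,0,0,0,-4.3,13.1,4.4],[50,0,0,0,-4.4,13.7,4.6],[50,0,0,0,-4.6,14.3,4.8],[50,0,0,0,-4.7,15,5],[50,0,0,0,-4.9,15.6,5.2],[50,0,0,0,-5,16,5.3],[50,0,0,0,-5.1,16.6,5.5]]]'

```text
clock: 10.4
tool_pos: [485.4, -19.1, 169.5]
tool_rot: [-105.6, -18.1, -160.2]
ft_force: [0.2, -0.6, -0.5]
gripper_width: 0.714
```

```bash
python3 d.py "(482,0,170,-75,15,-120)"  "(482,0,170,-75,15,-135)"; python3 - <<'E'
from h import *
c=eyes.capture("top"); crop(c["color"],300,130,130,120,5,"pics/t5.png")
c=eyes.capture("scene"); crop(c["color"],230,130,130,120,5,"pics/s5.png")
E
```

```text
t 10.4 q [-40.4  41.1  -4.7 118.8  59.1  88.   34.8] p [485.4 -19.1 169.5] r [-105.6  -18.1 -160.2] F [ 0.2 -0.6 -0.5] w 62.6
dpos [ 0.05  0.06 -0.18] rot [-0.43  1.77  0.5 ] ik [array([-40.,  41.,  -6., 119.,  61.,  88.,  44.])]
dpos [ 0.05  0.06 -0.18] rot [-1.06  4.1   1.14] ik [array([-39.,  41.,  -7., 119.,  61.,  89.,  59.])]
```

View pics/t5.png

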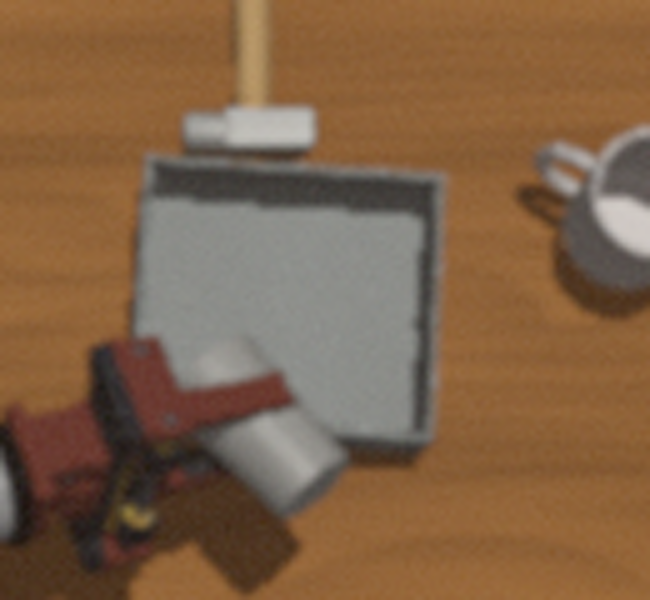

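View pics/s5.png

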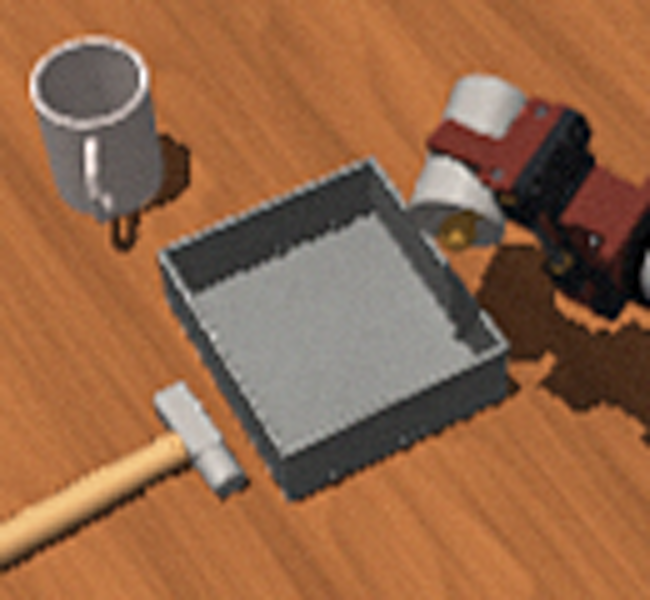

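```bash
python3 - <<'E'
from h import *
from ik import tool,Ro
st=ctrl.state(); R=Ro.from_euler('xyz',st["tool_rot"],degrees=True)
a0=tool(-90,20,0).inv().apply([0,0,1]); 
for q,RR in (("now",R),("135",tool(-75,15,-135)),("120",tool(-75,15,-120))):
    a=RR.apply(a0); G=np.array(st["tool_pos"])-RR.apply([0,0,19]); print(q,"axis",a.round(2),"G",G.round(),"mouth",(G+43*a).round())
E
```

```text
now axis [ 0.76  0.62 -0.2 ] G [481.  -1. 174.] mouth [513.  26. 166.]
135 axis [ 0.51  0.66 -0.55] G [481.  -1. 174.] mouth [503.  27. 151.]
120 axis [ 0.67  0.65 -0.37] G [481.  -1. 174.] mouth [510.  27. 159.]
```

Call:
carry_out --deltas '[[[50,0.1,-0.1,0,0,0,0],[50,0.3,-0.4,0,0,0,0],[50,0.6,-0.8,0,0,0,0],[50,1,-1.2,0,0,0,0],[50,1.3,-1.6,0,0,0,0],[50,1.5,-1.9,0,0,0,0],[50,1.6,-2,0,0,0,0],[50,1.6,-2,0,-0.1,0.5,0.1],[50,1.6,-2,0,-0.3,1.2,0.3],[50,1.6,-2,0,-0.4,1.8,0.5],[50,1.6,-2,0,-0.6,2.4,0.7],[50,1.6,-2,0,-0.7,3,0.8],[50,1.6,-2,0,-0.9,3.6,1],[50,1.6,-2,0,-1.1,4.1,1.1],[50,1.6,-2,0,-1.1,4.1,1.1]]]'

```text
clock: 12.38
tool_pos: [525.5, -68.8, 169.3]
tool_rot: [-110.4, -43.1, -151.0]
ft_force: [-0.2, 0.2, -0.9]
gripper_width: 0.717
```

```bash
python3 d.py; python3 - <<'E'
from h import *
c=eyes.capture("top"); crop(c["color"],300,130,130,120,5,"pics/t6.png")
c=eyes.capture("scene"); crop(c["color"],230,130,130,120,5,"pics/s6.png")
E
```

```text
t 12.38 q [-33.5  41.4  -4.2 118.1  65.6  86.   63. ] p [525.5 -68.8 169.3] r [-110.4  -43.1 -151. ] F [-0.2  0.2 -0.9] w 62.9
```

View pics/t6.png

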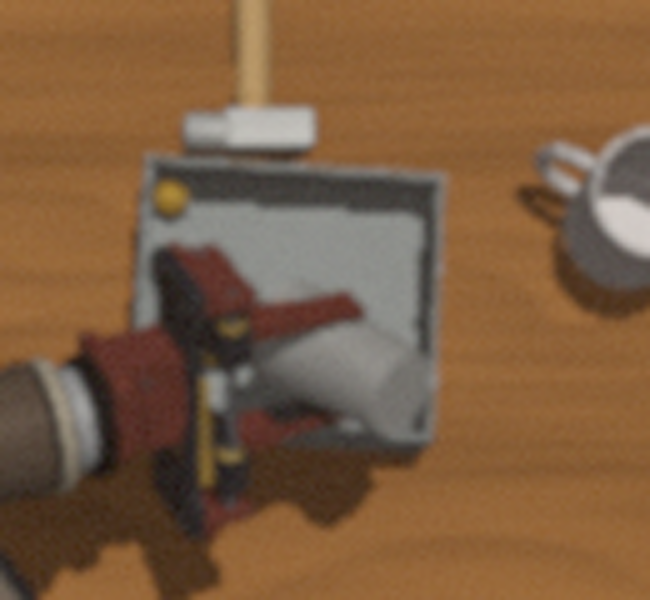

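View pics/s6.png

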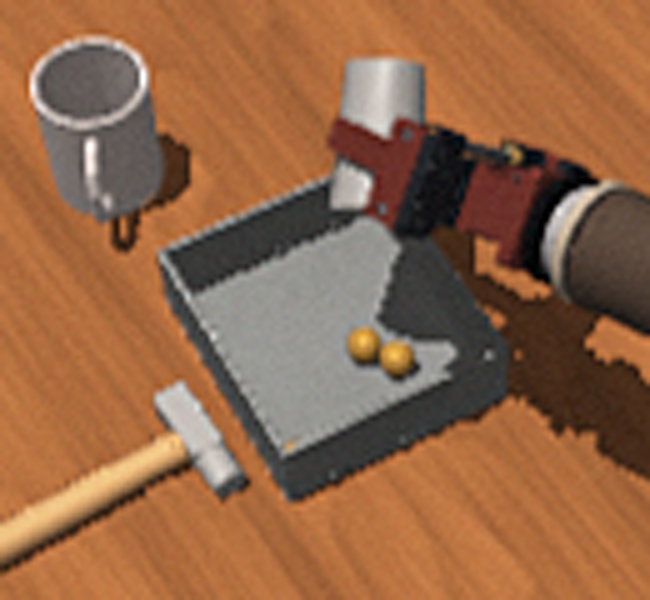

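```bash
python3 d.py "(540,60,210,-72,20,-60)" "(570,150,210,-72,20,0)" "(630,288,110,-70,20,0)"
```

```text
t 12.47 q [-33.5  41.3  -4.2 118.1  65.6  86.   63. ] p [525.5 -68.8 169.4] r [-110.4  -43.  -151. ] F [-0.7 -0.3 -0.3] w 62.9
dpos [0.8  4.47 1.36] rot [  4.08 -11.2   -3.26] ik [array([-59.,  38.,  19., 111.,  52.,  77.,   3.])]
dpos [2.   8.07 1.36] rot [  6.45 -20.4   -6.42] ik [array([-57.,  43.,  11.,  98.,  51.,  87., -54.])]
dpos [ 4.42 13.6  -2.64] rot [  6.79 -20.24  -6.25] ik [array([-56.,  60.,   5.,  74.,  50.,  94., -51.])]
```

Call:
carry_out --deltas '[[[50,0,0,0.3,0.4,-1.4,-0.4],[50,0,0.2,0.7,0.9,-2.8,-0.8],[50,0.2,0.7,1.1,1.4,-4.3,-1.2],[50,0.4,1.4,1.4,1.9,-5.8,-1.7],[50,0.5,2.2,1.4,2.4,-7.2,-2.1],[50,0.6,3,1.4,3,-8.6,-2.5],[50,0.7,3.8,1.4,3.5,-10.1,-2.9],[50,0.9,4.6,1.4,4.1,-11.5,-3.4],[50,1.1,5.4,1.4,4.6,-13,-3.8],[50,1.3,6,1.4,5,-14.5,-4.4],[50,1.5,6.7,1.4,5.4,-16,-4.9],[50,1.7,7.3,1.4,5.7,-17.5,-5.4],[50,1.9,7.8,1.4,6.1,-19,-6],[50,2,8.1,1.4,6.5,-20.4,-6.4],[50,2,8.1,1.4,6.5,-20.4,-6.4],[50,2,8.1,1.4,6.5,-20.4,-6.4]]]'

```text
clock: 14.48
tool_pos: [575.3, 133.2, 204.5]
tool_rot: [-179.9, 70.1, 108.4]
ft_force: [-0.1, -0.4, -1.4]
gripper_width: 0.715
```

```bash
python3 d.py "(630,288,110,-70,20,0)" "(630,288,62,-70,20,0)"; python3 - <<'E'
from h import *
c=eyes.capture("top"); crop(c["color"],200,110,230,160,3.4,"pics/t7.png")
E
```

```text
t 14.47 q [-53.2  43.    7.2  98.   51.7  88.7 -54.3] p [575.3 133.2 204.5] r [-179.9   70.1  108.4] F [-0.1 -0.4 -1.4] w 62.8
dpos [ 2.43  5.52 -4.04] rot [ 0.01 -0.    0.29] ik [array([-60.,  60.,  12.,  76.,  46.,  90., -50.])]
dpos [ 2.43  5.52 -5.96] rot [ 0.01 -0.    0.29] ik []
```

View pics/t7.png

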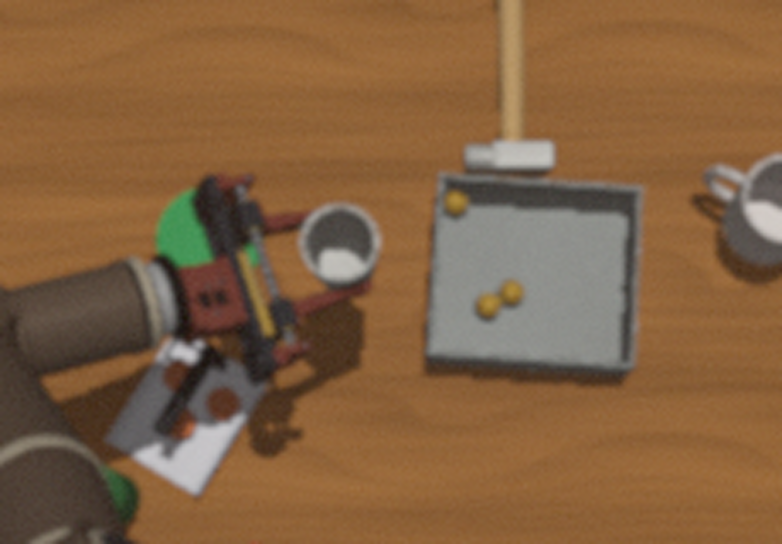

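Call:
carry_out --deltas '[[[50,0.3,0.6,0,0,0,0],[50,0.7,1.6,-0.2,0,0,0.1],[50,1.2,2.8,-0.6,0,0,0.2],[50,1.7,4,-1.4,0,0,0.3],[50,2.1,4.9,-2.4,0,0,0.3],[50,2.4,5.5,-3.4,0,0,0.3],[50,2.4,5.5,-4.2,0,0,0.3],[50,2.4,5.5,-4.8,0,0,0.3],[50,2.4,5.5,-5.2,0,0,0.3],[50,2.4,5.5,-5.2,0,0,0.3]]]'

```text
clock: 15.78
tool_pos: [635.1, 270.0, 74.3]
tool_rot: [-179.8, 70.1, 110.2]
ft_force: [-0.1, -0.2, -1.3]
gripper_width: 0.714
```

```bash
python3 d.py "(630,288,62,-70,20,0)"; python3 - <<'E'
from h import *
c=eyes.capture("top"); crop(c["color"],210,130,100,120,5,"pics/t8.png")
c=eyes.capture("scene"); crop(c["color"],280,210,150,120,5,"pics/s8.png")
E
```

```text
t 15.78 q [-55.3  62.9   5.9  74.7  49.3  92.2 -52.6] p [635.1 270.   74.3] r [-179.8   70.1  110.2] F [-0.1 -0.2 -1.3] w 62.7
dpos [ 0.04  0.05 -0.75] rot [ 0.02 -0.01 -0.  ] ik [array([-56.,  64.,   6.,  74.,  50.,  91., -54.])]
```

View pics/t8.png

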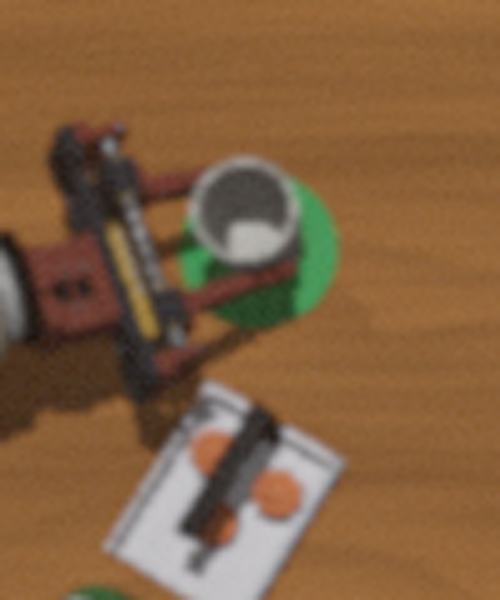

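View pics/s8.png

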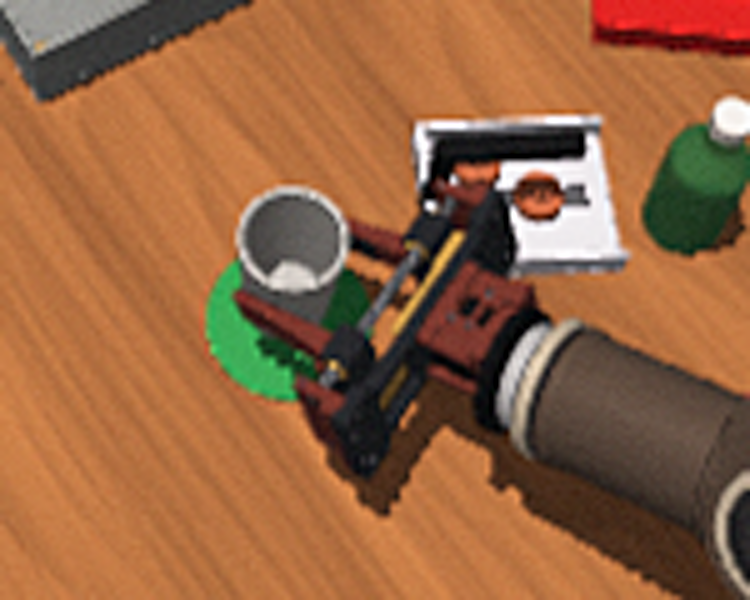

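Call:
carry_out --deltas '[[[50,0,0,-0.3,0,0,0],[50,0,0,-0.6,0,0,0],[50,0,0,-0.72,0,0,0],[50,0,0,-0.76,0,0,0],[50,0,0,-0.76,0,0,0]]]'

```text
clock: 16.5
tool_pos: [635.6, 270.6, 56.3]
tool_rot: [179.9, 70.1, 110.0]
ft_force: [-0.9, 0.8, -1.5]
gripper_width: 0.715
```

```bash
python3 d.py ; python3 - <<'E'
from h import *
c=eyes.capture("top"); p_=(259+0,172); print(ray(c,259,172.3,104))
crop(c["color"],210,130,100,120,5,"pics/t9.png")
c=eyes.capture("scene"); crop(c["color"],310,220,90,80,7,"pics/s9.png")
E
```

```text
t 16.5 q [-55.3  64.4   5.8  74.1  49.2  91.6 -53.5] p [635.6 270.6  56.3] r [179.9  70.1 110. ] F [-0.9  0.8 -1.5] w 62.7
[632.91290939 283.8721433  104.        ]
```

View pics/s9.png

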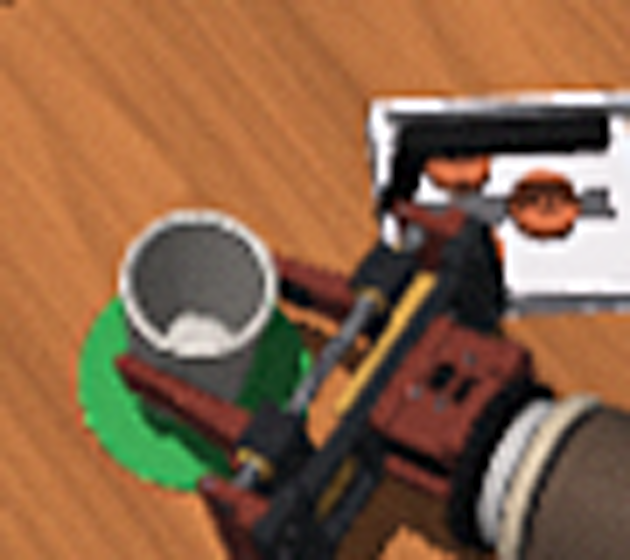

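Still holding the beaker's weight, about 1 mm above the mat. I'll lower it slightly, then release.

Call:
carry_out --deltas '[[[50,0,0,-0.06,0,0,0],[50,0,0,-0.1,0,0,0],[50,0,0,-0.1,0,0,0]]]'

```text
clock: 16.98
tool_pos: [635.9, 270.4, 55.3]
tool_rot: [179.7, 70.2, 109.7]
ft_force: [-2.0, -0.4, 5.5]
gripper_width: 0.716
```

Call:
carry_out --deltas '[[[64,0,0,0,0,0,0],[67,0,0,0,0,0,0],[75,0,0,0,0,0,0],[87.8,0,0,0,0,0,0],[87.8,0,0,0,0,0,0],[87.8,0,0,0,0,0,0]]]'

```text
clock: 17.73
tool_pos: [635.9, 270.3, 55.2]
tool_rot: [179.7, 70.1, 109.7]
ft_force: [-0.4, -0.4, -0.4]
gripper_width: 1.001
```

```bash
python3 d.py "(593,390,96,-70,20,0)"; python3 - <<'E'
from h import *
c=eyes.capture("scene"); crop(c["color"],310,220,90,80,7,"pics/s10.png")
E
```

```text
t 17.73 q [-55.3  64.6   5.9  74.1  49.2  91.6 -53.6] p [635.9 270.3  55.2] r [179.7  70.1 109.7] F [-0.4 -0.4 -0.4] w 87.9
dpos [-1.47  4.12  1.37] rot [0.02 0.02 0.  ] ik [array([-60.,  66.,   2.,  62.,  49., 103., -51.])]
```

View pics/s10.png

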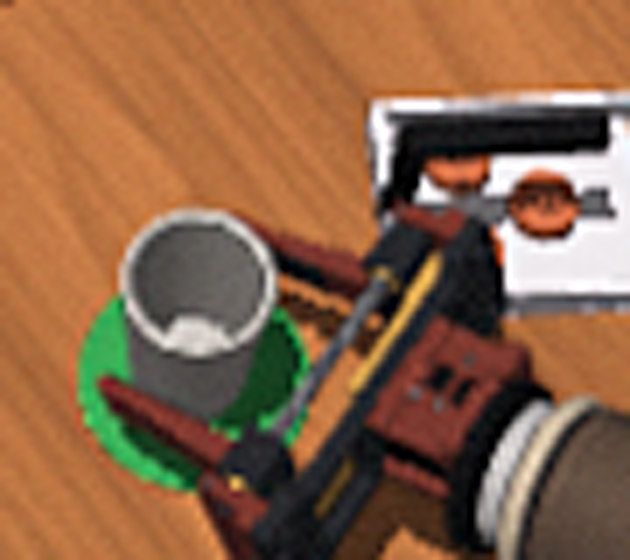

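Call:
carry_out --deltas '[[[87.8,-0.13,0.35,0.14,0,0,0],[87.8,-0.35,0.9,0.35,0,0,0],[87.8,-0.6,1.6,0.6,0,0,0],[87.8,-0.9,2.4,0.9,0,0,0],[87.8,-1.1,2.9,1.2,0,0,0],[87.8,-1.1,2.9,2.5,0,0,0],[87.8,-1.1,2.9,4,0,0,0],[87.8,-1.1,2.9,6,0,0,0],[87.8,-1.1,2.9,7,0,0,0]]]'

```text
clock: 18.9
tool_pos: [608.7, 343.5, 233.5]
tool_rot: [179.1, 70.0, 109.2]
ft_force: [-0.4, -0.1, -0.4]
gripper_width: 1.0
```

```bash
python3 kin.py | head -3; python3 d.py; python3 - <<'E'
from h import *
c=eyes.capture("top"); crop(c["color"],200,130,140,120,5,"pics/t11.png")
c=eyes.capture("scene"); crop(c["color"],310,200,130,90,6,"pics/s11.png")
E
```

```text
(np.float64(366.2352566484621), array([  -0.43,  278.4 ,  541.22,   -2.33,   -0.65,  455.71,    4.1 ,
        360.17, -270.23,   -2.43,  -43.45]), (-1, -1, -1, -1))
[-1.11 -2.8   0.59] 0.2194439632322569
t 18.9 q [-61.   55.    8.7  67.   47.3 104.  -41.8] p [608.7 343.5 233.5] r [179.1  70.  109.2] F [-0.4 -0.1 -0.4] w 87.8
```

View pics/t11.png

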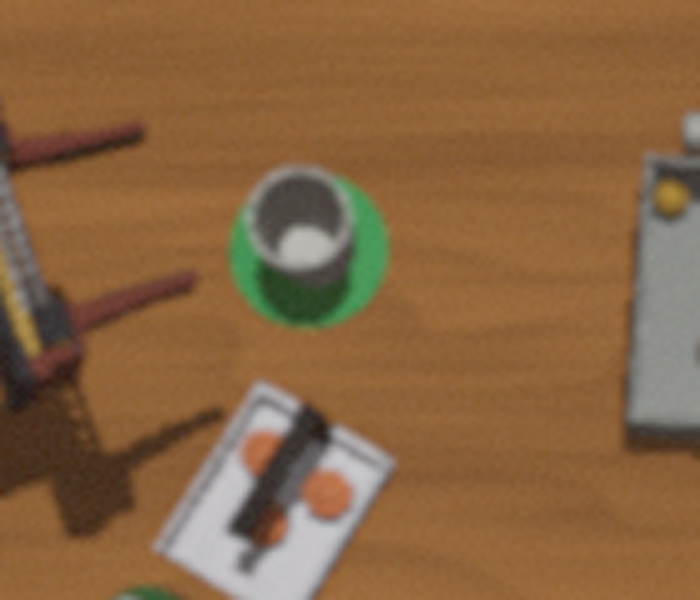

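View pics/s11.png

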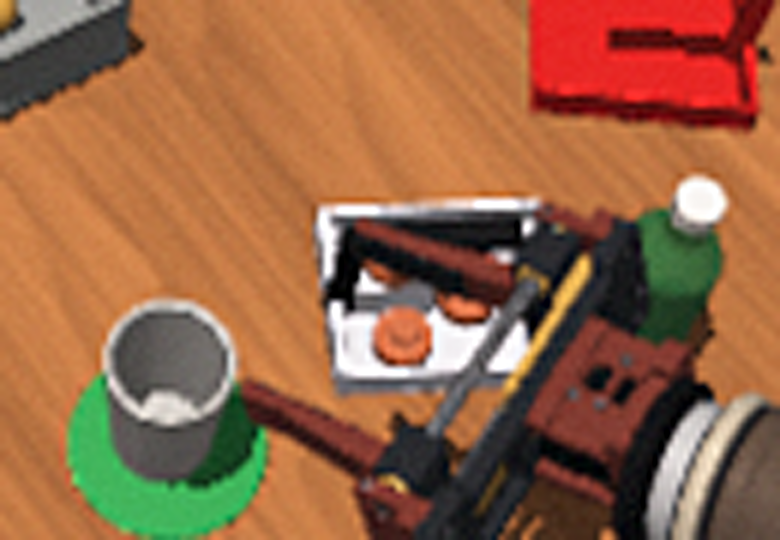

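```bash
python3 d.py "(540,310,260,-50,60,0)" "(464,301,200,-31,90,0)"; cat > p.py <<'E'
from ik import *
np.set_printoptions(precision=0,suppress=True)
h=[q for q in ik([464,301,200],tool(-31,90,0),n=12)]
for q in h[:6]: print(q, fk(q,p,s)[2])
h=[q for q in h if q[4]>-30][:4]
for q0 in h:
  q=q0
  for a in ([464,301,85,-31,90],[464,301,230,-31,90],[500,200,230,-50,90],[584,-29,210,-75,90],[584,-29,210,-75,70],[584,-29,210,-75,50],[584,-29,210,-75,35],[584,-29,210,-75,25]):
    o=ik(a[:3],tool(a[3],a[4],0),seeds=[q],n=0)
    print(a,o); q=o[0] if o else q
E
python3 p.py
```

```text
t 19.0 q [-61.   55.    8.7  67.   47.3 103.9 -41.9] p [608.8 343.8 233.5] r [178.9  70.  109. ] F [-0.2 -0.8 -0.2] w 87.9
dpos [-2.51 -1.64  0.4 ] rot [5.77 3.4  3.22] ik [array([-33.,  27., -24.,  93.,  41.,  76., -31.])]
dpos [-5.79 -1.71 -2.1 ] rot [9.13 7.6  5.7 ] ik []
[ -2.  29. -49. 101.  24.  62.   0.] [466. 305. 541.]
[-25.  21. -17. 102.   7.  58.  15.] [469. 306. 541.]
[  9.  39. -69. 100.  39.  70. -12.] [465. 305. 541.]
[-28.  20. -13. 103.   5.  57.  17.] [467. 304. 541.]
[ 12.  47. -81. 100.  48.  77. -20.] [464. 305. 541.]
[-18.  22. -26. 102.  11.  58.  11.] [467. 304. 541.]
[464, 301, 85, -31, 90] [array([ -6.,  37., -45., 106.,  33.,  51.,  -7.])]
[464, 301, 230, -31, 90] [array([ -2.,  26., -48.,  99.,  21.,  65.,   3.])]
[500, 200, 230, -50, 90] [array([  7.,  23., -44., 101.,  18.,  63.,  -3.])]
[584, -29, 210, -75, 90] [array([ 24.,  27., -35.,  96.,  17.,  62.,  -1.])]
[584, -29, 210, -75, 70] [array([ 11.,  25., -32., 101.,  37.,  64., -23.])]
[584, -29, 210, -75, 50] [array([ -7.,  27., -23., 106.,  53.,  71., -41.])]
[584, -29, 210, -75, 35] [array([-19., 
[... 1049 characters left out ...]
 -31.])]
[584, -29, 210, -75, 50] []
[584, -29, 210, -75, 35] []
[584, -29, 210, -75, 25] [array([ -4.,  43., -40., 106.,  75., 101., -63.])]
[464, 301, 85, -31, 90] []
[464, 301, 230, -31, 90] [array([-28.,  19., -13., 101.,   5.,  61.,  17.])]
[500, 200, 230, -50, 90] [array([-18.,  17., -11., 103.,   4.,  60.,  10.])]
[584, -29, 210, -75, 90] [array([-1., 22., -1., 99.,  0., 59., 13.])]
[584, -29, 210, -75, 70] [array([-14.,  20.,   1., 104.,  24.,  57., -11.])]
[584, -29, 210, -75, 50] [array([-29.,  24.,   6., 108.,  43.,  62., -33.])]
[584, -29, 210, -75, 35] [array([-37.,  30.,   9., 110.,  53.,  69., -46.])]
[584, -29, 210, -75, 25] [array([-42.,  35.,  12., 110.,  58.,  74., -53.])]
```

Call:
carry_out --deltas '[[[87.8,-0.3,0,0.5,0.8,0.7,0.5],[87.8,-0.8,-0.2,1,1.8,1.5,1.1],[87.8,-1.4,-0.4,1.2,2.7,2.3,1.7],[87.8,-2,-0.6,1.2,3.6,3,2.3],[87.8,-2.8,-0.8,1,4.6,3.8,2.8],[87.8,-3.5,-1,0.5,5.5,4.6,3.4],[87.8,-4.2,-1.2,0,6.4,5.3,4],[87.8,-4.8,-1.4,-0.5,7.3,6.1,4.6],[87.8,-5.4,-1.6,-1,8.2,6.8,5.1],[87.8,-5.8,-1.7,-1.6,9.1,7.6,5.7],[87.8,-5.8,-1.7,-1.6,9.1,7.6,5.7],[87.8,-5.8,-1.7,-1.6,9.1,7.6,5.7],[87.8,-5.8,-1.7,-1.6,9.1,7.6,5.7]]]'

```text
clock: 20.62
tool_pos: [463.3, 303.0, 193.5]
tool_rot: [-179.9, 0.2, 149.2]
ft_force: [-0.3, 0.8, -0.2]
gripper_width: 0.997
```

```bash
python3 d.py "(464,301,85,-31,90,0)"; python3 - <<'E'
from h import *
c=eyes.capture("wrist"); crop(c["color"],0,0,640,400,1.2,"pics/w12.png")
c=eyes.capture("top"); crop(c["color"],200,130,140,120,5,"pics/t12.png")
E
```

```text
t 20.62 q [-26.1  19.2 -15.4 102.7   6.   58.9  15.4] p [463.3 303.  193.5] r [-179.9    0.2  149.2] F [-0.3  0.8 -0.2] w 87.6
dpos [ 0.03 -0.08 -5.1 ] rot [ 0.03  0.02 -0.03] ik [array([-26.,  29., -16., 108.,  11.,  45.,  12.])]
```

View pics/w12.png

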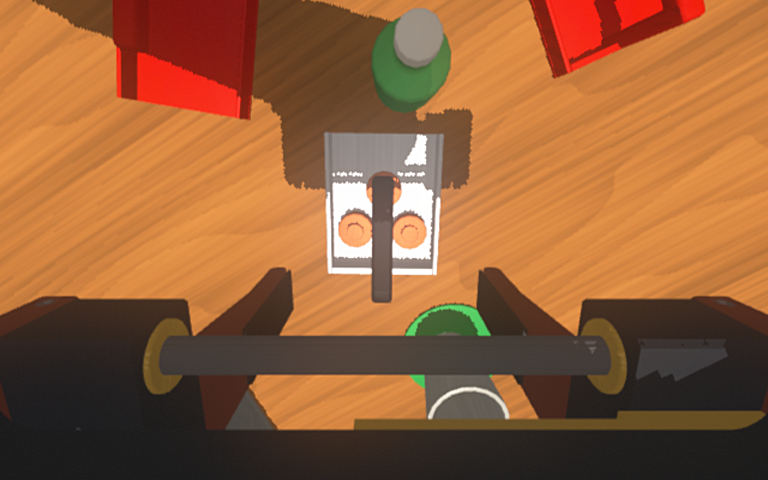

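View pics/t12.png

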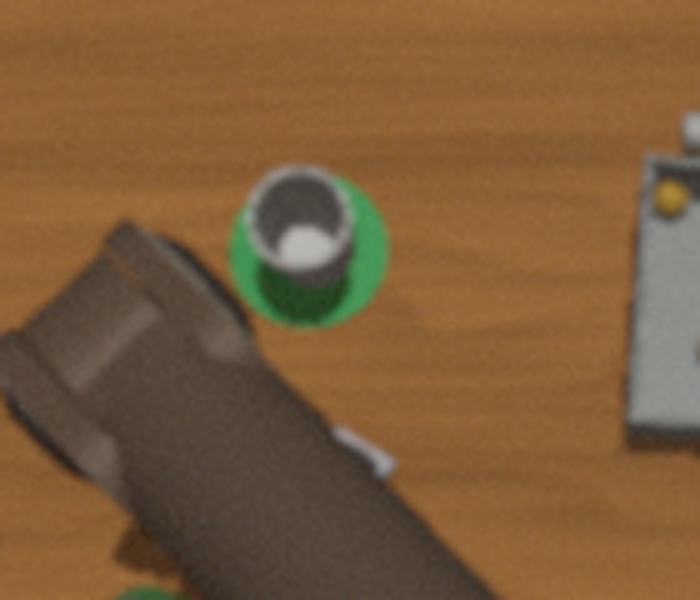

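```bash
cat >> h.py <<'E'
def wray(c,st,u,v,z):
    from scipy.spatial.transform import Rotation as Ro
    R=Ro.from_euler('xyz',st["tool_rot"],degrees=True).as_matrix(); M=c["mount"]
    d=R@(M[:3,:3]@np.array([(u-c["cx"])/c["fx"],(v-c["cy"])/c["fy"],1.])); o=R@M[:3,3]+st["tool_pos"]
    return o+d*(z-o[2])/d[2]
E
python3 - <<'E'
from h import *
st=ctrl.state(); c=eyes.capture("wrist")
np.set_printoptions(precision=1,suppress=True)
for n,u,v,z in (("barF",382.5,178,93),("barR",381.5,302,93),("rl",328,272,26),("rr",437,272,26),("fl",325,133,26),("fr",443,134,26)): print(n,wray(c,st,u/1.2,v/1.2,z))
E
```

```text
barF [425.6 323.   93. ]
barR [507.2 273.3  93. ]
rl [480.5 229.1  26. ]
rr [533.8 318.4  26. ]
fl [372.1 296.5  26. ]
fr [425.2 383.9  26. ]
```

Call:
carry_out --deltas '[[[87.8,0,-0.1,-0.8,0,0,0],[87.8,0,-0.1,-1.8,0,0,0],[87.8,0,-0.1,-2.9,0,0,0],[87.8,0,-0.1,-3.9,0,0,0],[87.8,0,-0.1,-4.7,0,0,0],[60,0,-0.1,-5.1,0,0,0],[40,0,-0.1,-5.1,0,0,0],[30,0,-0.1,-5.1,0,0,0],[20,0,-0.1,-5.1,0,0,0],[0,0,-0.1,-5.1,0,0,0],[0,0,-0.1,-5.1,0,0,0],[0,0,-0.1,-5.1,0,0,0],[0,0,-0.1,-5.1,0,0,0]]]' --force 60

```text
clock: 22.4
tool_pos: [463.4, 300.1, 66.1]
tool_rot: [-179.9, 0.1, 149.2]
ft_force: [0.9, 0.4, -1.2]
gripper_width: 0.176
```

```bash
python3 d.py "(464,300,85,-31,90,0)"; python3 - <<'E'
from h import *
c=eyes.capture("wrist"); crop(c["color"],0,0,640,400,1.2,"pics/w13.png")
E
```

```text
t 22.4 q [-27.4  28.  -13.9 109.5   9.6  43.6  12.5] p [463.4 300.1  66.1] r [-179.9    0.1  149.2] F [ 0.9  0.4 -1.2] w 15.5
dpos [ 0.03 -0.   -0.  ] rot [ 0.02  0.01 -0.03] ik [array([-28.,  28., -13., 109.,   9.,  44.,  14.])]
```

View pics/w13.png

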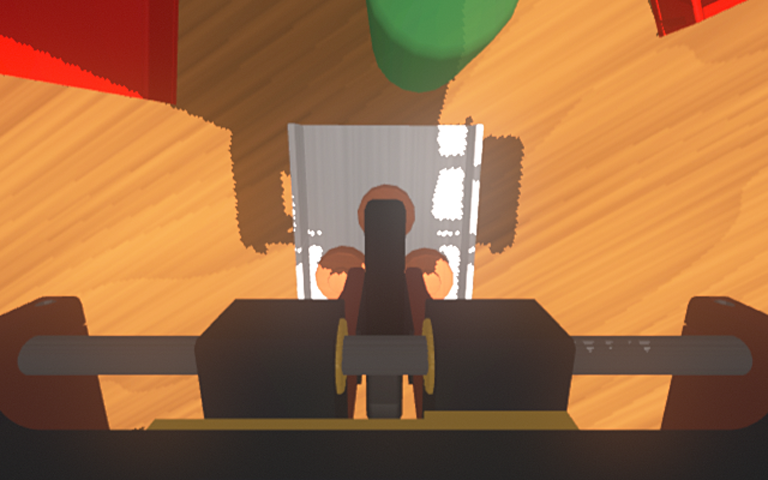

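Bar gripped (opening 15.5 mm). Lift.

Call:
carry_out --deltas '[[[0,0,0,0.15,0,0,0],[0,0,0,0.5,0,0,0],[0,0,0,1,0,0,0],[0,0,0,1.7,0,0,0],[0,0,0,2.4,0,0,0],[0,0,0,3.2,0,0,0],[0,0,0,4,0,0,0],[0,0,0,4.7,0,0,0],[0,0,0,5,0,0,0],[0,0,0,5,0,0,0]]]'

```text
clock: 23.7
tool_pos: [463.6, 300.2, 191.5]
tool_rot: [-180.0, 0.2, 149.2]
ft_force: [0.0, 0.1, -3.4]
gripper_width: 0.176
```

```bash
python3 d.py "(510,160,215,-52,90,0)" "(584,-29,215,-75,90,0)"; python3 - <<'E'
from h import *
c=eyes.capture("wrist"); crop(c["color"],0,0,640,400,1.2,"pics/w14.png")
c=eyes.capture("scene"); crop(c["color"],310,160,170,120,4.5,"pics/s14.png")
E
```

```text
t 23.7 q [-25.8  19.1 -15.4 103.1   6.   58.6  15.6] p [463.6 300.2 191.5] r [-180.     0.2  149.2] F [ 0.   0.1 -3.4] w 15.5
dpos [ 1.86 -5.61  0.18] rot [ 0.02  0.02 -3.53] ik [array([-13.,  18., -12., 104.,   4.,  58.,  12.])]
dpos [  4.82 -13.17   0.18] rot [ 0.02  0.01 -7.36] ik [array([ 11.,  23., -17.,  97.,   7.,  61.,   7.])]
```

View pics/w14.png

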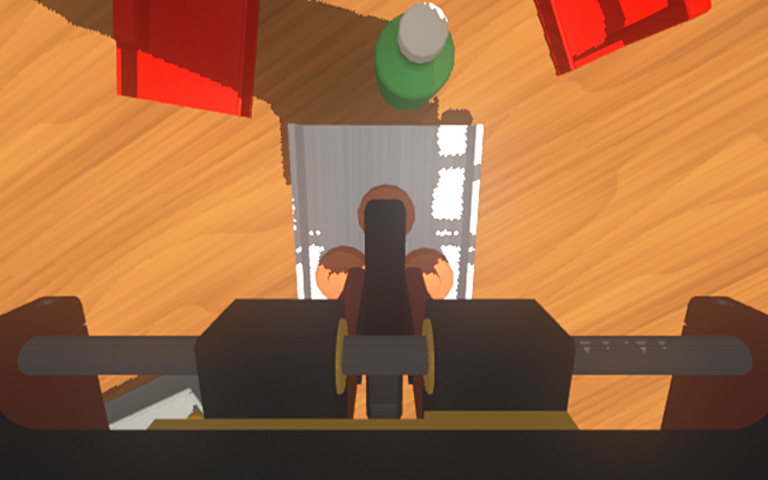

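View pics/s14.png

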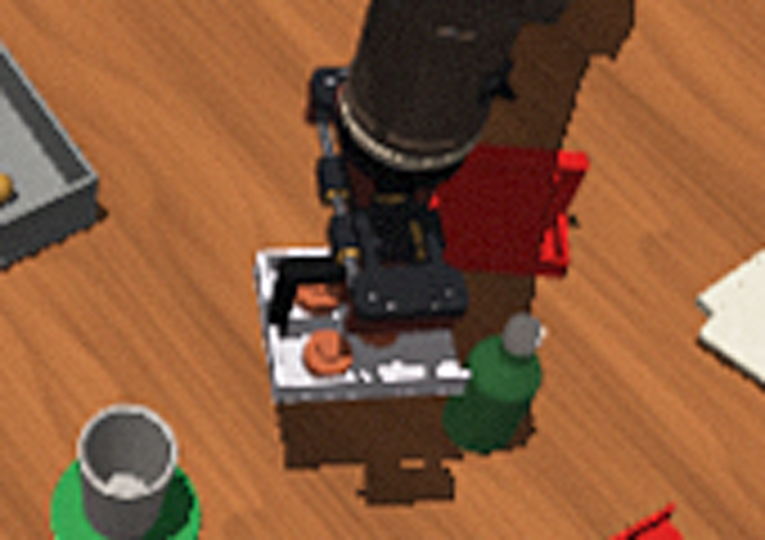

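Call:
carry_out --deltas '[[[0,0.1,-0.2,0.1,0,0,0],[0,0.3,-0.6,0.3,0,0,0],[0,0.5,-1.3,0.5,0,0,-0.2],[0,0.8,-2.3,0.7,0,0,-0.7],[0,1.2,-3.4,0.7,0,0,-1.3],[0,1.6,-4.5,0.7,0,0,-2],[0,2,-5.6,0.7,0,0,-2.7],[0,2.4,-6.7,0.7,0,0,-3.4],[0,2.8,-7.8,0.7,0,0,-4.1],[0,3.2,-8.9,0.7,0,0,-4.8],[0,3.6,-10,0.7,0,0,-5.5],[0,4,-11,0.7,0,0,-6.2],[0,4.4,-11.9,0.7,0,0,-6.8],[0,4.6,-12.6,0.7,0,0,-7.2],[0,4.8,-13,0.7,0,0,-7.4],[0,4.8,-13.2,0.7,0,0,-7.4],[0,4.8,-13.2,0.7,0,0,-7.4]]]'

```text
clock: 25.92
tool_pos: [582.9, -29.8, 207.9]
tool_rot: [-179.9, 0.1, 104.8]
ft_force: [-0.3, -0.1, -2.3]
gripper_width: 0.175
```

```bash
python3 d.py "(584,-29,225,-75,75,0)"  "(584,-29,215,-75,60,0)" "(584,-29,205,-75,50,0)" "(584,-29,205,-75,35,0)"; python3 - <<'E'
from h import *
c=eyes.capture("wrist"); crop(c["color"],0,0,640,400,1.2,"pics/w15.png")
c=eyes.capture("scene"); crop(c["color"],220,100,170,140,4.5,"pics/s15.png")
E
```

```text
t 25.93 q [-3.  20.3  1.4 98.5 -0.4 61.4 13.4] p [582.9 -29.8 207.9] r [-179.9    0.1  104.8] F [-0.3 -0.1 -2.3] w 15.3
dpos [ 0.1  -0.16 -0.05] rot [-2.39 -0.66  0.03] ik [array([ -7.,  20.,  -5., 101.,  19.,  59.,  -6.])]
dpos [ 0.14 -0.33 -0.37] rot [-4.81 -1.3   0.04] ik []
dpos [ 0.17 -0.44 -0.7 ] rot [-6.42 -1.73  0.04] ik [array([-28.,  25.,   5., 107.,  43.,  63., -34.])]
dpos [ 0.21 -0.57 -0.55] rot [-8.84 -2.37  0.04] ik [array([-48.,  32.,  24., 111.,  48.,  63., -43.])]
```

View pics/w15.png

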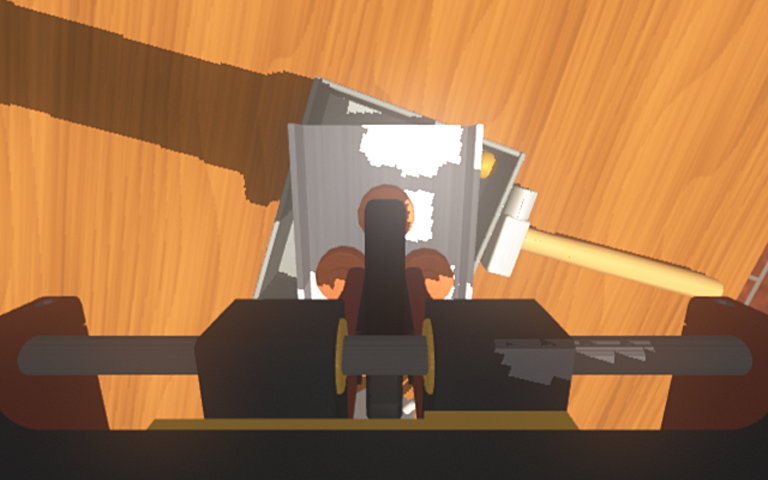

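View pics/s15.png

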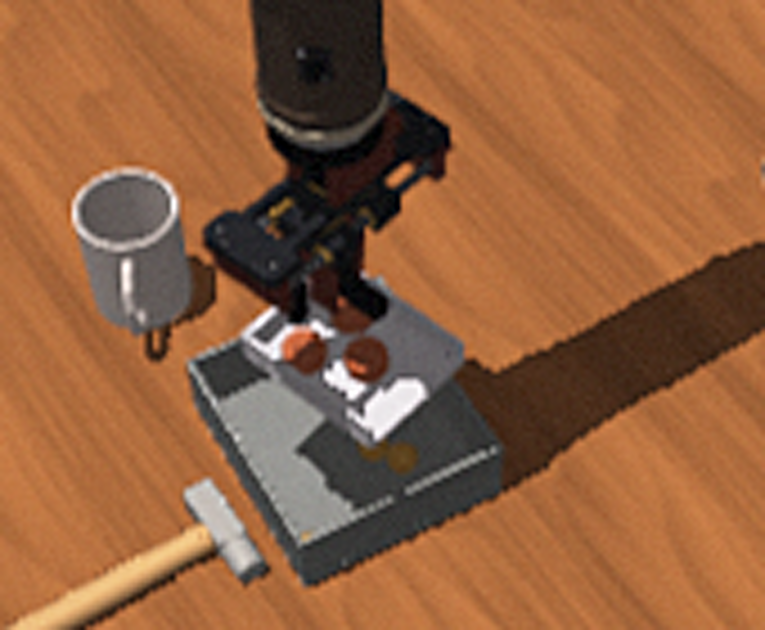

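Call:
carry_out --deltas '[[[0,0,-0.3,0,-0.4,-0.1,0],[0,0.1,-0.8,-0.1,-1.1,-0.3,0],[0,0.1,-1.3,-0.2,-1.8,-0.5,0],[0,0.1,-1.8,-0.4,-2.5,-0.7,0],[0,0.15,-1.9,-0.6,-3.2,-0.9,0],[0,0.15,-2,-0.8,-3.9,-1.1,0],[0,0.15,-2,-0.9,-4.5,-1.2,0],[0,0.17,-2,-0.9,-5,-1.35,0],[0,0.17,-2.1,-0.9,-5.5,-1.5,0],[0,0.17,-2.1,-0.9,-6,-1.6,0],[0,0.17,-2.1,-0.9,-6.4,-1.7,0],[0,0.17,-2.1,-0.9,-6.4,-1.7,0]]]'

```text
clock: 27.52
tool_pos: [587.1, -79.7, 184.8]
tool_rot: [-179.9, 39.7, 105.0]
ft_force: [0.1, 0.3, -3.0]
gripper_width: 0.179
```

```bash
python3 d.py "(586,-70,200,-75,35,0)" "(586,-70,200,-75,25,0)"; python3 - <<'E'
from h import *
c=eyes.capture("wrist"); crop(c["color"],0,0,640,400,1.2,"pics/w16.png")
c=eyes.capture("scene"); crop(c["color"],220,100,170,140,4.5,"pics/s16.png")
E
```

```text
t 27.52 q [-29.4  24.1  12.  110.2  42.6  57.5 -30.6] p [587.1 -79.7 184.8] r [-179.9   39.7  105. ] F [ 0.1  0.3 -3. ] w 15.8
dpos [ 0.12 -0.21  0.17] rot [-2.45 -0.68  0.01] ik [array([-37.,  30.,  14., 112.,  54.,  64., -46.])]
dpos [ 0.13 -0.28  0.29] rot [-4.06 -1.11  0.01] ik [array([-42.,  36.,  17., 113.,  60.,  68., -54.])]
```

View pics/w16.png

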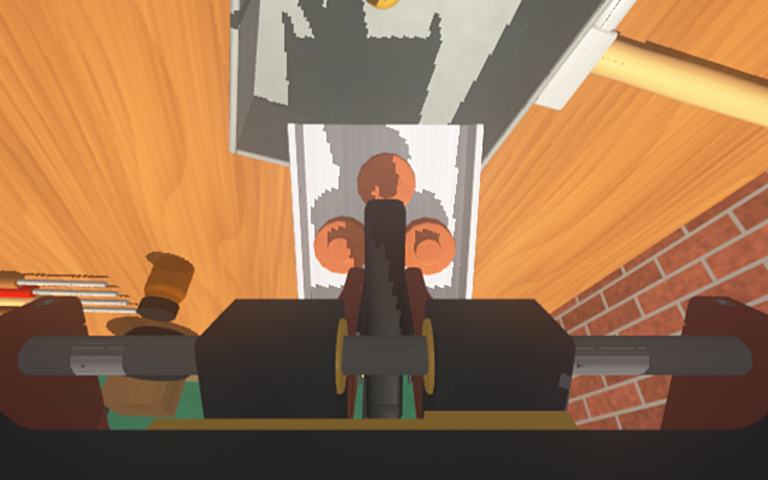

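View pics/s16.png

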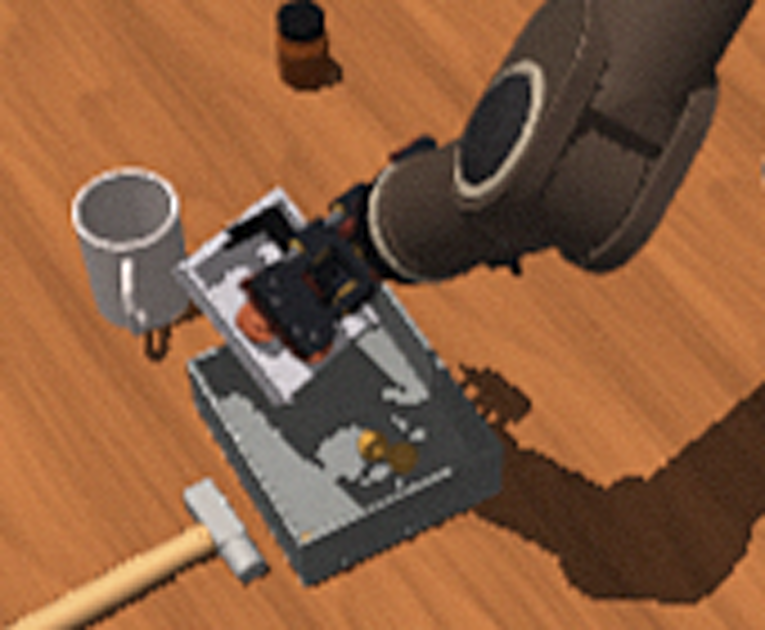

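Call:
carry_out --deltas '[[[0,0,0,0,-0.5,-0.15,0],[0,0,0.1,0.1,-1,-0.3,0],[0,0.05,0.2,0.1,-1.5,-0.4,0],[0,0.1,0.2,0.15,-2,-0.55,0],[0,0.1,0.2,0.2,-2.5,-0.7,0],[0,0.1,0.2,0.2,-2.5,-0.7,0],[0,0.1,0.2,0.2,-2.5,-0.7,0]]]'

```text
clock: 28.5
tool_pos: [590.0, -76.4, 190.9]
tool_rot: [179.6, 55.2, 104.5]
ft_force: [-0.1, -0.4, -1.6]
gripper_width: 0.175
```

```bash
python3 d.py "(586,-70,200,-75,20,0)"; python3 - <<'E'
from h import *
c=eyes.capture("wrist"); crop(c["color"],0,0,640,400,1.2,"pics/w17.png")
c=eyes.capture("scene"); crop(c["color"],220,100,170,140,4.5,"pics/s17.png")
E
```

```text
t 28.5 q [-38.6  30.6  15.1 111.7  53.5  64.4 -45.7] p [590.  -76.4 190.9] r [179.6  55.2 104.5] F [-0.1 -0.4 -1.6] w 15.3
dpos [ 0.03 -0.43  0.11] rot [-2.39 -0.6   0.03] ik [array([-44.,  39.,  18., 113.,  61.,  70., -57.])]
```

View pics/w17.png

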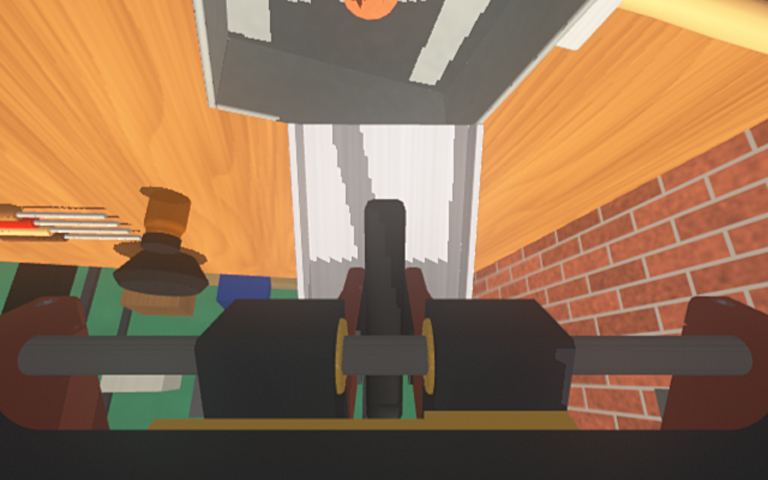

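View pics/s17.png

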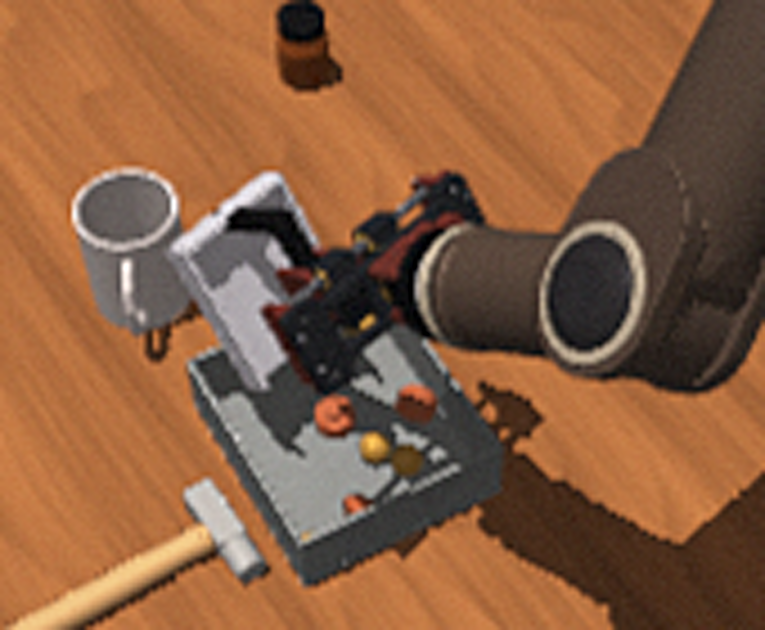

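```bash
python3 d.py "(586,-50,225,-75,90,0)" "(470,296,210,-31,90,0)"
```

```text
t 28.6 q [-38.5  30.6  15.1 111.7  53.5  64.4 -45.8] p [590.  -76.6 191.1] r [179.6  55.3 104.4] F [-0.8 -0.2 -1.5] w 15.6
dpos [-0.16  1.07  0.6 ] rot [8.89 2.4  0.05] ik [array([ 19.,  24., -26.,  96.,  11.,  63.,   5.])]
dpos [-4.8  14.91 -0.  ] rot [7.52 5.69 6.8 ] ik [array([-32.,  19.,  -6., 102.,   2.,  58.,  20.])]
```

Call:
carry_out --deltas '[[[0,0,0.2,0.3,0.8,0.2,0],[0,0,0.4,0.7,2.2,0.6,0],[0,0,0.6,1,3.6,1,0],[0,-0.1,0.8,1.2,5,1.3,0],[0,-0.1,1,1.2,6.4,1.7,0],[0,-0.1,1.2,1.2,7.7,2.1,0],[0,-0.1,1.4,1.2,8.9,2.4,0],[0,-0.1,1.4,1.2,8.9,2.4,0]]]'

```text
clock: 29.6
tool_pos: [587.5, -45.8, 221.6]
tool_rot: [-179.9, 0.0, 104.4]
ft_force: [0.2, -1.5, -1.9]
gripper_width: 0.18
```

```bash
python3 d.py "(470,296,210,-31,90,0)"; python3 - <<'E'
from h import *
c=eyes.capture("wrist"); crop(c["color"],0,0,640,400,1.2,"pics/w18.png")
c=eyes.capture("scene"); crop(c["color"],220,100,170,140,4.5,"pics/s18.png")
E
```

```text
t 29.6 q [-3.7 20.1  4.4 96.9 -1.6 63.2 15.6] p [587.5 -45.8 221.6] r [-179.9    0.   104.4] F [ 0.2 -1.5 -1.9] w 15.8
dpos [-4.7  13.67 -1.22] rot [ 0.02 -0.01  7.44] ik [array([-18.,  22., -24., 101.,  10.,  59.,  13.])]
```

View pics/w18.png

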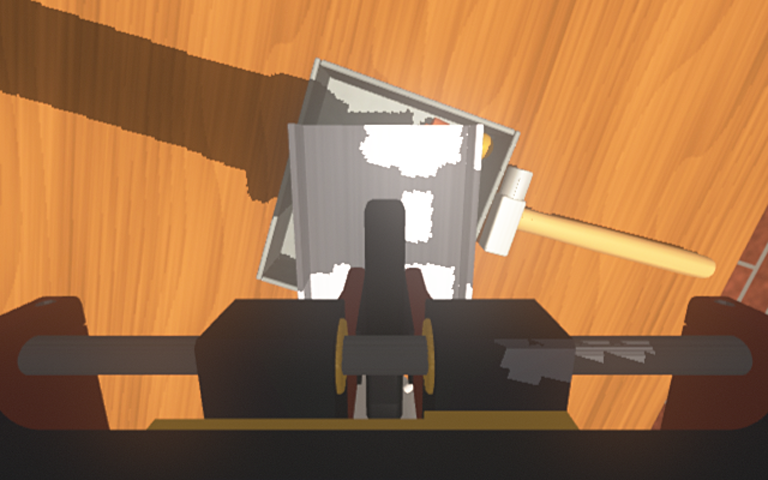

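View pics/s18.png

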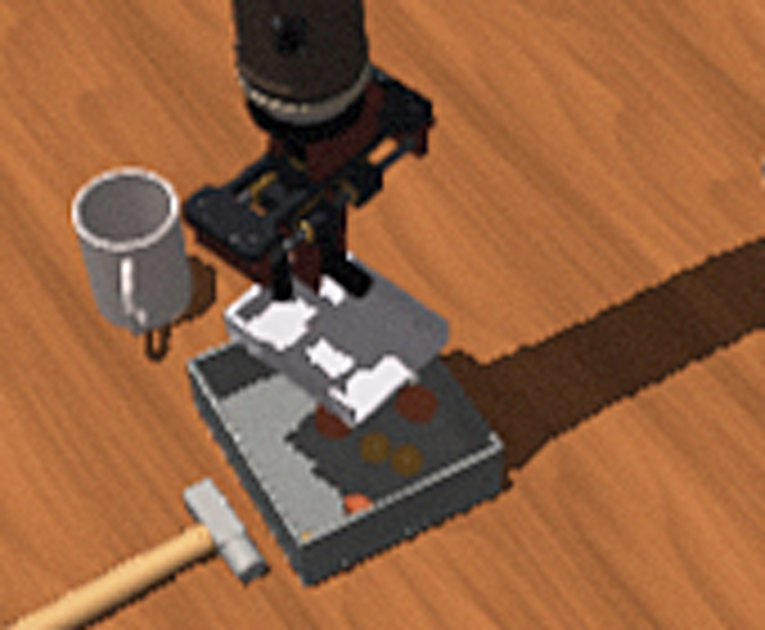

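Call:
carry_out --deltas '[[[0,-0.1,0.4,0,0,0,0.2],[0,-0.4,1.2,0,0,0,0.7],[0,-0.8,2.4,0,0,0,1.4],[0,-1.3,3.8,0,0,0,2.2],[0,-1.8,5.2,0,0,0,3],[0,-2.3,6.6,0,0,0,3.8],[0,-2.8,8,0,0,0,4.6],[0,-3.3,9.4,0,0,0,5.4],[0,-3.7,10.8,0,0,0,6.2],[0,-4.1,12,0,0,0,6.8],[0,-4.4,12.9,0,0,0,7.2],[0,-4.6,13.4,0,0,0,7.4],[0,-4.7,13.6,0,0,0,7.4],[0,-4.7,13.6,-0.6,0,0,7.4],[0,-4.7,13.6,-1.5,0,0,7.4],[0,-4.7,13.6,-2.6,0,0,7.4],[0,-4.7,13.6,-3.7,0,0,7.4],[0,-4.7,13.6,-4.6,0,0,7.4],[0,-4.7,13.6,-5.2,0,0,7.4],[0,-4.7,13.6,-5.2,0,0,7.4]]]'

```text
clock: 32.2
tool_pos: [469.2, 296.5, 89.6]
tool_rot: [-179.7, 0.0, 149.0]
ft_force: [0.1, 0.3, -1.0]
gripper_width: 0.18
```

```bash
python3 d.py "(470,296,85.5,-31,90,0)"; python3 - <<'E'
from h import *
c=eyes.capture("wrist"); crop(c["color"],0,0,640,400,1.2,"pics/w19.png")
c=eyes.capture("scene"); crop(c["color"],310,160,170,140,4.5,"pics/s19.png")
E
```

```text
t 32.2 q [-28.1  26.3 -12.  108.1   7.4  46.7  15. ] p [469.2 296.5  89.6] r [-179.7    0.   149. ] F [ 0.1  0.3 -1. ] w 15.8
dpos [ 0.03 -0.02 -0.92] rot [ 0.05 -0.02 -0.  ] ik [array([-28.,  29., -12., 108.,   8.,  45.,  15.])]
```

View pics/s19.png

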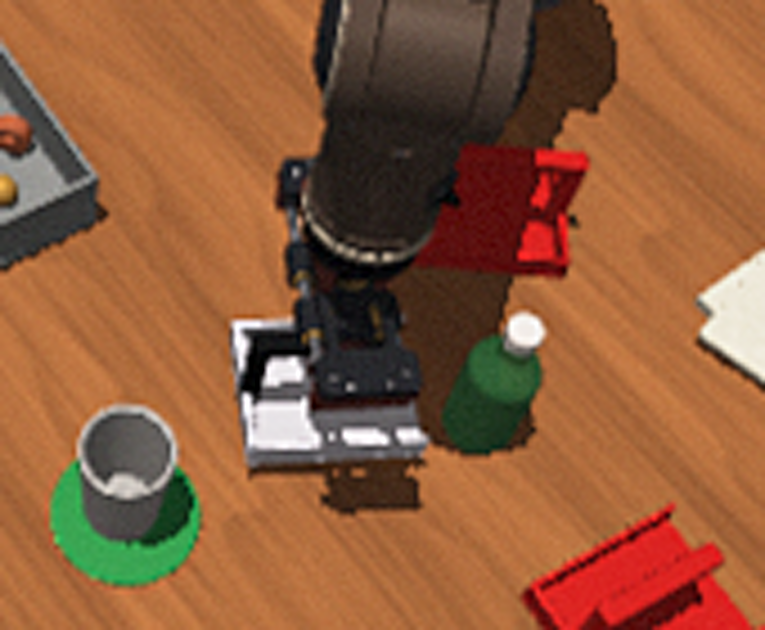

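Clear of the bottle. Lower to contact, then open.

Call:
carry_out --deltas '[[[0,0,0,-0.3,0,0,0],[0,0,0,-0.6,0,0,0],[0,0,0,-0.8,0,0,0],[0,0,0,-0.9,0,0,0],[0,0,0,-0.94,0,0,0],[0,0,0,-0.94,0,0,0]]]'

```text
clock: 33.05
tool_pos: [470.1, 297.6, 67.9]
tool_rot: [-179.9, 0.1, 149.0]
ft_force: [0.1, 0.2, -1.5]
gripper_width: 0.174
```

Call:
carry_out --deltas '[[[18,0,0,0,0,0,0],[24,0,0,0,0,0,0],[40,0,0,0,0,0,0],[60,0,0,0,0,0,0],[60,0,0,0,0,0,0],[60,0,0,0.3,0,0,0],[60,0,0,1,0,0,0],[60,0,0,2,0,0,0],[60,0,0,3.5,0,0,0],[60,0,0,5.5,0,0,0],[60,0,0,7,0,0,0],[60,-1,-2,8,0,0,0],[60,-2,-4,9,0,0,0],[60,-2,-6,9,0,0,0],[60,-2,-8,9,0,0,0],[60,-2,-8,9,0,0,0]]]'

```text
clock: 35.05
tool_pos: [420.1, 94.2, 294.5]
tool_rot: [-179.9, 0.2, 148.7]
ft_force: [-0.9, 0.0, -0.0]
gripper_width: 0.687
```

```bash
python3 d.py; python3 - <<'E'
from h import *
c=eyes.capture("top"); crop(c["color"],110,80,400,220,2,"pics/t20.png"); crop(c["color"],210,150,190,110,4.2,"pics/t20b.png")
c=eyes.capture("scene"); crop(c["color"],210,80,240,220,2.7,"pics/s20.png")
E
```

```text
t 35.05 q [-13.1   0.9  -6.3 110.3   0.3  68.7  39.2] p [420.1  94.2 294.5] r [-179.9    0.2  148.7] F [-0.9  0.  -0. ] w 60.3
```

View pics/t20.png

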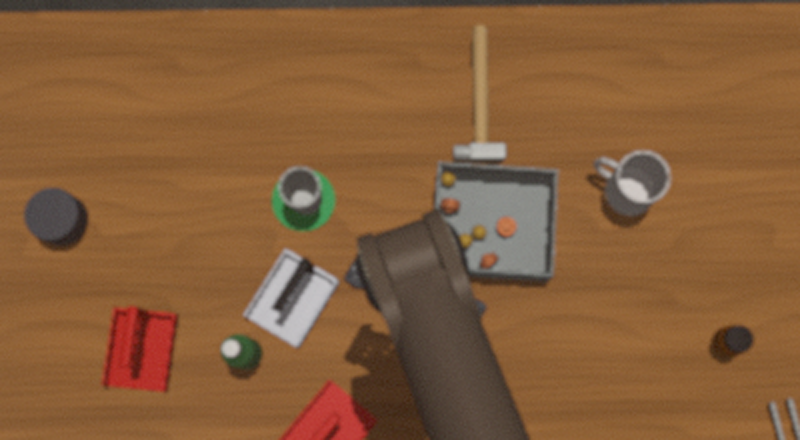

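View pics/s20.png

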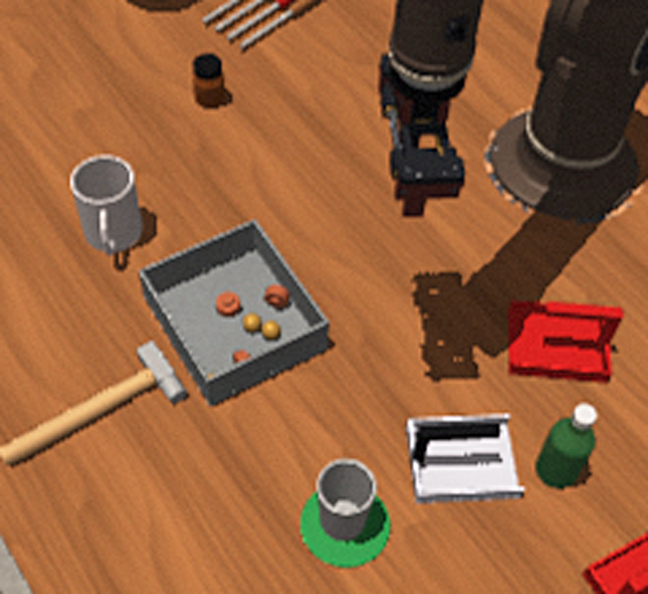

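View pics/t20b.png

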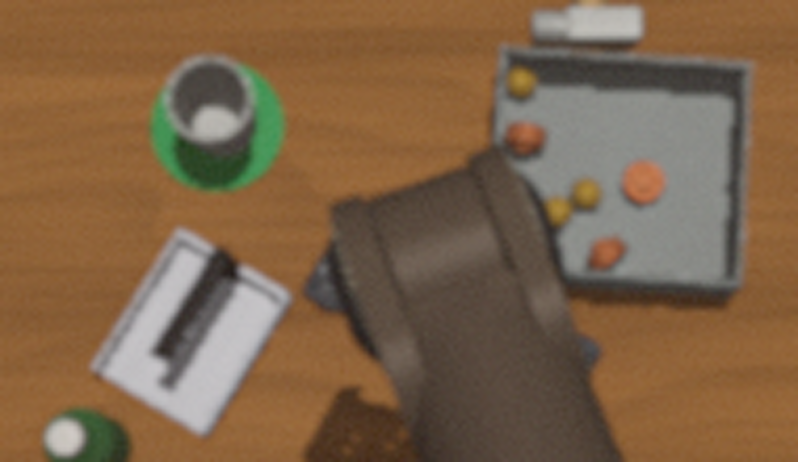

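The top view shows all six castings in the tub: balls at (522,82), (585,193) and (558,210), and discs at (525,137), (643,182) and (607,252). The beaker stands on the mat and the empty tray lies flat. The arm touches nothing, so I'll hand in.

```bash
python3 - <<'E'
from h import *
np.set_printoptions(precision=1,suppress=True)
c=eyes.capture("top")
print("beaker rim",ray(c,210+(211+.5)/4.2-.5,150+(102+.5)/4.2-.5,104),"mug",ray(c,110+641/2,80+178/2,110),"jar",ray(c,110+737/2,80+339/2,75),"bottle",ray(c,110+232/2,80+348/2,150))
print(job.close_job())
E
```

```text
beaker rim [627.6 281.  104. ] mug [ 636.4 -269.2  110. ] jar [ 378.9 -417.8   75. ] bottle [368.1 376.  150. ]
the job is handed in; nothing more can be done
None
```

The job is done and handed in at about 35 s on the robot clock, well inside the 69 s limit.

- **Beaker:** I tipped it over the tub and all three brass balls dropped in. It then went down upright on the green mat. The last check put its rim centre about 7 mm from the mat centre, and up to 28 mm off-centre would still leave it wholly on the mat.
- **Tray:** I picked it up by its handle and tipped it to about 55° over the tub, and all three copper discs slid in. The empty tray is back flat on the bench, about 7 mm from where it started. That shift was deliberate, to keep clear of the bottle.
- **Last checks:** The final top and scene views show all six castings in the tub, the beaker upright and the gripper clear of everything. The mug, jar and bottle measured within about 5 mm of their first positions, which is about how closely I could read them. I did not re-measure the mallet, but it looks unmoved in the pictures. The highest force I read was about 6 N.
- **Other notes:** The first ball pour started with the mouth too near the tub's left wall, so I moved the beaker inward before finishing it. No check failed or disagreed.

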